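Quarantine spent cells under a push-and-turn safety lid

TASK

Put the spent cells that lie about the bench into quarantine: press the pot's red safety lid firmly down and, keeping it pressed, turn it counterclockwise to free it, lift it off and stand it right way up on the bench. Lay all the cells (three to five) lengthwise in the middle of the pot's channel as a pyramid, three side by side at the bottom and any others saddled into the gaps between them. Then put the lid back, press it down and turn it clockwise until it is locked and has sprung up, and leave everything else on the bench as it was.

Things in the scene. Friction and masses are not known exactly. Their poses are not given: they have to be found in the camera images.
- pot: Grey round quarantine pot bolted to the bench, foot flange 140 mm wide. Origin: centre of its underside, at bench height; z up, y along the channel inside it. Wall: inner radius 52, outer 55, rim at z = 44 mm. Red lid, locked on at the start: centred, its wing along the pot's x axis (either way round, within 5 degrees), lid 71.5 mm above the bench.
- pot_channel (a point): Centre of the pot's channel floor, 6 mm above the bench; axes as the pot. Straight channel along y, 58 mm wide (x = -29 to 29), between two black blocks 62 mm long and 24 mm high, open at its ends: a 36 mm cell laid in the middle has about 26 mm free past each end for a finger.
- pot_ledge (a point): Outer edge of one of the two steel ledges on the pot's outside, at its +x and -x: out to radius 61.5, z 38 to 44 mm, 22 degrees either side. They hold the lid's lugs down. Under each, a 4 mm tooth at the counterclockwise end, which a pressed lid passes, and a hard stop at the clockwise end.
- seal_ring (a joint): Sprung black seal ring on the pot's rim, same radii as the wall: 0 = up (top at z = 55 mm, lid off or unlocked), 0.0015 = lid locked, 0.011 = end of travel (m, downwards). Pushes the lid up with 9 N at 0, 10 N when locked, 14 N when pressed 6 mm below locked, 17 N at the end.
- lid: Loose red safety lid, 137 mm wide, 52 mm high, 0.22 kg. Origin: middle of its wing grip. Wing: 60 mm along the lid's x, 14 mm thick (y), 26 mm high; its top is 13 mm above the origin, the lid's flat top face 13 mm below it. Standing on the bench the origin is 39 mm up. A white stripe at the rim marks the lid's +x.
- lid_skirt (a point): Centre of the lid's open lower edge, 39 mm below the wing's middle. To close: lower the lid concentric with the pot (2 mm of play) with its wing 40 to 140 degrees (60 is good) counterclockwise of the pot's x axis; lid then rests 73 mm up. Press 7 to 10 mm, turn clockwise until the wing lies along the pot's x (hard stop 3 degrees on), let it spring up.
- lid_lug (a point): Inner face of one of the lid's two lugs (at its +x and -x, 24 degrees wide). To open from locked: push the lid straight down 5 to 9 mm (7 is good, about 13 N), keep it down and turn it counterclockwise seen from above; at 34 to 146 degrees (60 is good) it is free and lifts straight off. Unpressed it does not turn; never force it.
- cell_1: Loose spent cell: blue cylinder with a white band, 18 mm diameter, 36 mm long, 30 g, lying on its side; its soft sleeve makes it roll reluctantly. Origin: its centre (9 mm above what it lies on); its own x is the cylinder's axis. May be absent (None).
- cell_2: Loose spent cell: green cylinder with a white band, 18 mm diameter, 36 mm long, 30 g, lying on its side; its soft sleeve makes it roll reluctantly. Origin: its centre (9 mm above what it lies on); its own x is the cylinder's axis. May be absent (None).
- cell_3: Loose spent cell: yellow cylinder with a white band, 18 mm diameter, 36 mm long, 30 g, lying on its side; its soft sleeve makes it roll reluctantly. Origin: its centre (9 mm above what it lies on); its own x is the cylinder's axis. May be absent (None).
- cell_4: Loose spent cell: blue cylinder with a white band, 18 mm diameter, 36 mm long, 30 g, lying on its side; its soft sleeve makes it roll reluctantly. Origin: its centre (9 mm above what it lies on); its own x is the cylinder's axis. May be absent (None).
- cell_5: Loose spent cell: green cylinder with a white band, 18 mm diameter, 36 mm long, 30 g, lying on its side; its soft sleeve makes it roll reluctantly. Origin: its centre (9 mm above what it lies on); its own x is the cylinder's axis. May be absent (None).
- marker: Bystander, loose, to be left alone: red and black marker pen, 118 mm long. Origin: centre of its underside.
- screw_dish: Bystander, loose, to be left alone: small round grey dish, 54 mm wide, 31 mm high. Origin: centre of its underside.
- phone_shell: Bystander, loose, to be left alone: black phone, 146x70x8 mm, lying flat. Origin: centre of its underside.
- usb_tester_2: Bystander, loose, to be left alone: white USB tester, 70x30x12 mm. Origin: centre of its underside.
- white_vial: Bystander, loose, to be left alone: white vial, 27 mm wide, 56 mm high. Origin: centre of its underside.
- ink_jar: Bystander, loose, to be left alone: dark jar with a black lid, 36 mm wide, 46 mm high. Origin: centre of its underside.
Not all that is in view belongs to the job. What is shaped like the cell_2 but orange or purple is not meant.

How it is judged:
On the way, in this order (a step that is already met when the one before it is completed fails the run):
1. the lid stands right way up on the bench beside the pot, let go (height (world z) of lid below 0.046 m and angle between lid's own z axis and vertical below 0.12 rad and horizontal distance between lid and pot above 0.13 m and contact force between the fingers and lid below 0.1 N), for 0.2 s.
2. all cells lie in the pot's channel, three at the bottom and the others in the gaps on top, let go and at rest (x of cell_1 in the frame of pot between -0.026 and 0.026 m and y of cell_1 in the frame of pot between -0.014 and 0.014 m and angle between the x axis of each of cell_1, cell_2, cell_3, cell_4, cell_5 and the y axis of pot, either way round below 0.17 rad and (z of cell_1 in the frame of pot between 0.012 and 0.018 m or z of cell_1 in the frame of pot between 0.026 and 0.034 m) and x of cell_2 in the frame of pot between -0.026 and 0.026 m and y of cell_2 in the frame of pot between -0.014 and 0.014 m and (z of cell_2 in the frame of pot between 0.012 and 0.018 m or z of cell_2 in the frame of pot between 0.026 and 0.034 m) and x of cell_3 in the frame of pot between -0.026 and 0.026 m and y of cell_3 in the frame of pot between -0.014 and 0.014 m and (z of cell_3 in the frame of pot between 0.012 and 0.018 m or z of cell_3 in the frame of pot between 0.026 and 0.034 m) and x of cell_4 in the frame of pot between -0.026 and 0.026 m and y of cell_4 in the frame of pot between -0.014 and 0.014 m and (z of cell_4 in the frame of pot between 0.012 and 0.018 m or z of cell_4 in the frame of pot between 0.026 and 0.034 m) and x of cell_5 in the frame of pot between -0.026 and 0.026 m and y of cell_5 in the frame of pot between -0.014 and 0.014 m and (z of cell_5 in the frame of pot between 0.012 and 0.018 m or z of cell_5 in the frame of pot between 0.026 and 0.034 m) and ((x of cell_1 in the frame of pot between -0.026 and -0.01 m and z of cell_1 in the frame of pot between 0.012 and 0.018 m) or (x of cell_2 in the frame of pot between -0.026 and -0.01 m and z of cell_2 in the frame of pot between 0.012 and 0.018 m) or (x of cell_3 in the frame of pot between -0.026 and -0.01 m and z of cell_3 in the frame of pot between 0.012 and 0.018 m) or (x of cell_4 in the frame of pot between -0.026 and -0.01 m and z of cell_4 in the frame of pot between 0.012 and 0.018 m) or (x of cell_5 in the frame of pot between -0.026 and -0.01 m and z of cell_5 in the frame of pot between 0.012 and 0.018 m)) and ((x of cell_1 in the frame of pot between -0.008 and 0.008 m and z of cell_1 in the frame of pot between 0.012 and 0.018 m) or (x of cell_2 in the frame of pot between -0.008 and 0.008 m and z of cell_2 in the frame of pot between 0.012 and 0.018 m) or (x of cell_3 in the frame of pot between -0.008 and 0.008 m and z of cell_3 in the frame of pot between 0.012 and 0.018 m) or (x of cell_4 in the frame of pot between -0.008 and 0.008 m and z of cell_4 in the frame of pot between 0.012 and 0.018 m) or (x of cell_5 in the frame of pot between -0.008 and 0.008 m and z of cell_5 in the frame of pot between 0.012 and 0.018 m)) and ((x of cell_1 in the frame of pot between 0.01 and 0.026 m and z of cell_1 in the frame of pot between 0.012 and 0.018 m) or (x of cell_2 in the frame of pot between 0.01 and 0.026 m and z of cell_2 in the frame of pot between 0.012 and 0.018 m) or (x of cell_3 in the frame of pot between 0.01 and 0.026 m and z of cell_3 in the frame of pot between 0.012 and 0.018 m) or (x of cell_4 in the frame of pot between 0.01 and 0.026 m and z of cell_4 in the frame of pot between 0.012 and 0.018 m) or (x of cell_5 in the frame of pot between 0.01 and 0.026 m and z of cell_5 in the frame of pot between 0.012 and 0.018 m)) and linear speed of each of cell_1, cell_2, cell_3, cell_4, cell_5 below 0.02 m/s and contact force between the fingers and cell_1 below 0.1 N and contact force between the fingers and cell_2 below 0.1 N and contact force between the fingers and cell_3 below 0.1 N and contact force between the fingers and cell_4 below 0.1 N and contact force between the fingers and cell_5 below 0.1 N), for 0.3 s.
At the end, for the whole second after the job is handed in: Every cell lies lengthwise in the channel (10 deg, 14 mm of its middle), three side by side at the bottom, others in the second layer; the lid is on the pot, centred within 5 mm, level, wing within 6 degrees of the pot's x axis, sprung up under the ledges (about 3 mm from locked height) (horizontal distance between lid and pot below 0.005 m and angle between the x axis of lid and the x axis of pot, either way round below 0.11 rad and z of lid in the frame of pot between 0.069 and 0.0755 m and x of cell_1 in the frame of pot between -0.026 and 0.026 m and y of cell_1 in the frame of pot between -0.014 and 0.014 m and angle between the x axis of each of cell_1, cell_2, cell_3, cell_4, cell_5 and the y axis of pot, either way round below 0.17 rad and (z of cell_1 in the frame of pot between 0.012 and 0.018 m or z of cell_1 in the frame of pot between 0.026 and 0.034 m) and x of cell_2 in the frame of pot between -0.026 and 0.026 m and y of cell_2 in the frame of pot between -0.014 and 0.014 m and (z of cell_2 in the frame of pot between 0.012 and 0.018 m or z of cell_2 in the frame of pot between 0.026 and 0.034 m) and x of cell_3 in the frame of pot between -0.026 and 0.026 m and y of cell_3 in the frame of pot between -0.014 and 0.014 m and (z of cell_3 in the frame of pot between 0.012 and 0.018 m or z of cell_3 in the frame of pot between 0.026 and 0.034 m) and x of cell_4 in the frame of pot between -0.026 and 0.026 m and y of cell_4 in the frame of pot between -0.014 and 0.014 m and (z of cell_4 in the frame of pot between 0.012 and 0.018 m or z of cell_4 in the frame of pot between 0.026 and 0.034 m) and x of cell_5 in the frame of pot between -0.026 and 0.026 m and y of cell_5 in the frame of pot between -0.014 and 0.014 m and (z of cell_5 in the frame of pot between 0.012 and 0.018 m or z of cell_5 in the frame of pot between 0.026 and 0.034 m) and ((x of cell_1 in the frame of pot between -0.026 and -0.01 m and z of cell_1 in the frame of pot between 0.012 and 0.018 m) or (x of cell_2 in the frame of pot between -0.026 and -0.01 m and z of cell_2 in the frame of pot between 0.012 and 0.018 m) or (x of cell_3 in the frame of pot between -0.026 and -0.01 m and z of cell_3 in the frame of pot between 0.012 and 0.018 m) or (x of cell_4 in the frame of pot between -0.026 and -0.01 m and z of cell_4 in the frame of pot between 0.012 and 0.018 m) or (x of cell_5 in the frame of pot between -0.026 and -0.01 m and z of cell_5 in the frame of pot between 0.012 and 0.018 m)) and ((x of cell_1 in the frame of pot between -0.008 and 0.008 m and z of cell_1 in the frame of pot between 0.012 and 0.018 m) or (x of cell_2 in the frame of pot between -0.008 and 0.008 m and z of cell_2 in the frame of pot between 0.012 and 0.018 m) or (x of cell_3 in the frame of pot between -0.008 and 0.008 m and z of cell_3 in the frame of pot between 0.012 and 0.018 m) or (x of cell_4 in the frame of pot between -0.008 and 0.008 m and z of cell_4 in the frame of pot between 0.012 and 0.018 m) or (x of cell_5 in the frame of pot between -0.008 and 0.008 m and z of cell_5 in the frame of pot between 0.012 and 0.018 m)) and ((x of cell_1 in the frame of pot between 0.01 and 0.026 m and z of cell_1 in the frame of pot between 0.012 and 0.018 m) or (x of cell_2 in the frame of pot between 0.01 and 0.026 m and z of cell_2 in the frame of pot between 0.012 and 0.018 m) or (x of cell_3 in the frame of pot between 0.01 and 0.026 m and z of cell_3 in the frame of pot between 0.012 and 0.018 m) or (x of cell_4 in the frame of pot between 0.01 and 0.026 m and z of cell_4 in the frame of pot between 0.012 and 0.018 m) or (x of cell_5 in the frame of pot between 0.01 and 0.026 m and z of cell_5 in the frame of pot between 0.012 and 0.018 m)) and angle between lid's own z axis and vertical below 0.06 rad and linear speed of each of lid, cell_1, cell_2, cell_3, cell_4, cell_5 below 0.02 m/s); the robot touches nothing.
It fails at once if the lid is forced round under the ledges without being pressed down (horizontal distance between lid and pot below 0.012 m and z of lid in the frame of pot below 0.0745 m and angle between the x axis of lid and the x axis of pot, either way round between 0.2 and 0.5 rad and value of joint seal_ring below 0.004 m and angle between lid's own z axis and vertical below 0.06 rad).
It fails at once if a bystander is pushed more than 4 cm or knocked over (distance of any of marker, screw_dish, phone_shell, usb_tester_2, white_vial, ink_jar from where it was at the start of the episode above 0.04 m or angle between any of screw_dish, white_vial, ink_jar's own z axis and vertical above 0.8 rad).
Of cell_1, cell_2, cell_3, cell_4, cell_5 only 3 to 5 are there at a start; the rules pass over those that are not, and their reading is None.
At some moment in a run one of lid may be knocked a few centimetres aside while the robot is not near it.
Once in a run the grip may slacken for a moment while it holds something.
It also fails if it takes over 200 s, if anything falls off the work surface, if the arm or the gripper's body presses on something with over 40 N, if the wrist force passes 120 N, or if a joint passes its speed limit or range.

ROBOT

A 6-joint arm with a two-finger parallel gripper is mounted at the origin on a cart in front of the work surface, level with it; the furniture and walls round the work are solid. World frame = base frame: x ahead of the robot, y to its left, z up, the work surface at z = 0. Lengths are in m, angles in rad, forces in N, time in s.
With the tool pointing down it reaches from about 0.3 to 0.875 m from the base axis. Payload 6.4 kg.
Tool frame: the origin (TCP) lies at the very end of the fingers, on their centre line; the grasp point (between the pads) lies ctrl.pinch_z behind it (ctrl.pinch_z is the distance from the TCP to the grasp point, in m); y points along the fingers, z is the direction in which the jaws open and shut, and the axes are right-handed (so a half turn about y gives the same grasp; the last joint's range is limited). The gripper opens to 85 mm and grips with 20 to 120 N. Pads are 22 mm wide; open, the fingers measure 114 mm over their backs; the gripper's body (76 mm by 85 mm) begins 54 mm behind the grasp point. The pads swing forward as they close: fully open they stand 13 mm farther back than shut.
Start: joints at [-1.439, 0.181, 1.607, -0, 1.354, -0.206], TCP at [0.191, -0.543, 0.231] pointing down, gripper open.
Joint ranges: [-2.99, 2.99], [-0.89, 2.07], [0.3, 2.58], [-1.14, 4.28], [0, 2.63], [-3.12, 3.12]. Speed limits (rad/s): [2.57, 2.57, 3.01, 3.14, 3.14, 3.14].

INTERFACE

Orientations are given as a unit quaternion [w, x, y, z].
In Python, from bench import ctrl gives the robot as it stands.
- The arm moves only by the shell command python3 -m pendant 'ROWS'. ROWS is JSON, one flat list of numbers, 7 for each row, row after row: the shift along the world's x, y, z in m, then the turn, a rotation vector about the world's x, y, z in degrees, then the finger opening in m, from 0 to 0.0854. In form: [tx, ty, tz, rx, ry, rz, hand, tx, ty, tz, rx, ry, rz, hand, ...]. A call has 1 to 12 rows; each row shifts and turns the commanded pose from where the row before left it; what a row does not reach is not made up. A row lasts 1/8 s, in which the tool goes at most 62.5 mm and 10.7 degrees, less where a joint would pass 70% of its speed; a pose out of reach is approached as far as the arm can. A call with a gripper value outside its range is refused whole. The fingers move at their own pace and stop on an object; the grip force is fixed at half the most. Time passes only in rows, so rows that do not move let the fingers close. It gives the time, the measured TCP pose, the force and the opening at its end, in the units of the state.
- ctrl.get_obs(): the state, without advancing time (a new reading comes with each control period).
- ctrl.camera(name): name is "scene" or "top" or "wrist"; returns the picture (420x560x3 uint8, red, green, blue); there is no depth.
- ctrl.camera_info(name): a dict with "fx", "fy", "cx", "cy" (pixels), "k1" (the pictures are not rectified: a ray, as slopes to the right and down, at radius r is drawn at 1 + k1 r^2 times it, then the intrinsics apply), "origin" and "rotation" of the camera in the world; the wrist camera has in their place "tool_from_camera" (4x4, takes a point from camera to tool coordinates, whose origin is the TCP and whose axes are the tool frame's). Camera axes: x right, y down, z forward; pixel columns grow to the right and rows downward; lengths in m; the calibration is good to about 2 mm. A picture is of the moment at which its call begins: read the wrist's pose just before it. camera_info takes no time and is no camera call.
- ctrl.hand_in(): hands the job in, once; it reports no verdict.
Trained networks look in the newest picture that a camera, given by its name, has taken for a name from the list of things; names that differ only in an ending like _2 or _b are one class to them, and where a whole thing is asked for, a point or a joint stands for the part that bears it (a point fixed in the world has none). Each returns a list of dicts, best first, with "score" (0 to 1); they miss things now and then, are a little off and sometimes report something else, mostly with a low value. They report only what shows in the picture. A call takes as long as a camera call. They do not tell look-alikes from the thing itself.
- ctrl.silhouettes(target, camera): "mask" (420x560 bool, what is visible of it) and "bbox" ([left, top, right, bottom] in pixels, round what is visible of it).
The state is a dict: "time_s": time; "q": joint angles; "dq": joint speeds; "joint_efforts": joint torques, N m; "eef_pos": TCP position; "eef_rot": TCP orientation; "wrist_force": force on the tool from outside, world axes, zero at the start; "torque": the same for the moment, N m; "opening": opening from 0.0 (shut) to 1.0 (fully open).
Only numpy, scipy, OpenCV 4.12 (cv2) and the standard library are available. Lean on these libraries where they do the work, as an engineer would, in place of code of your own. Each camera call takes 0.05 s, during which the arm holds its last target.

## Working session

There is one attempt and no reset: what is moved stays moved. The work goes in short steps, Python scripts to look and compute and a shell command to move; the robot and the scene stay as the last step left them, time stands still between calls to the robot, and variables do not carry over. Pictures are saved under pics/ and viewed, and the job is handed in when it is done.

```bash
ls -la; mkdir -p pics
cat > h.py <<'E'
import numpy as np, cv2
from bench import ctrl
def snap(n,f):
    im=ctrl.camera(n); cv2.imwrite('pics/'+f,im[:,:,::-1]); return im
E
python3 - <<'E'
from h import *
print(ctrl.pinch_z); o=ctrl.get_obs(); print(o)
for n in ('scene','top','wrist'):
    snap(n,n+'0.png'); print(n,ctrl.camera_info(n))
E
```

```text
total 12
drwxr-xr-x  3 agent agent 4096 Dec  7 05:28 .
drwxr-xr-x 23 root  root  4096 Dec  7 05:28 ..
drwxr-xr-x  2 agent agent 4096 Dec  7 05:28 pics
0.0187
{'time_s': 0.0, 'q': array([-1.43929038e+00,  1.81545685e-01,  1.60798006e+00, -2.22977970e-05,
        1.35381603e+00, -2.06280116e-01]), 'dq': array([ 5.76531542e-05,  1.20526175e-03, -1.19471166e-03,  1.94322958e-05,
        5.12248399e-04, -1.27210466e-03]), 'joint_efforts': array([-1.01248424e-03, -4.44865930e+01, -3.51341951e+01, -3.01961991e-04,
        8.88883369e-03, -2.87954867e-05]), 'eef_pos': array([ 0.19050202, -0.54194756,  0.23039505]), 'eef_rot': array([ 0.11887551, -0.11884466,  0.69766338, -0.69642686]), 'wrist_force': array([-0.19584583,  0.08774287, -0.65440603]), 'torque': array([ 0.02052648, -0.02024203,  0.00434957]), 'opening': 1.0014083499176407}
scene {'fx': 409.13107259019915, 'fy': 409.13107259019915, 'cx': 278.94942187131136, 'cy': 204.0491945753724, 'k1': -0.010083554567931549, 'origin': array([-0.05286789,  0.5481822 ,  0.69355679]), 'rotation': array([ 0.17667596, -0.34870549,  0.82053258, -0.41703282])}
top {'fx': 467.35846547915986, 'fy': 467.35846547915986, 'cx': 287.1015092697149, 'cy': 215.6012858364559, 'k1': 0.00882519731263249, 'origin': array([ 0.48206201, -0.03714612,  1.21492093]), 'rotation': array([-0.03577024,  0.71021296, -0.7026448 ,  0.02466403])}
wrist {'fx': 307.61888982119973, 'fy': 307.61888982119973, 'cx': 278.7504656106189, 'cy': 213.60143634326064, 'k1': -0.05902990404282118, 'tool_from_camera': array([[-4.13946705e-04,  9.47307840e-01,  3.20324343e-01,
        -8.24988984e-02],
       [-4.08517198e-04, -3.20324504e-01,  9.47307788e-01,
        -1.42537019e-01],
       [ 9.99999831e-01,  2.61276935e-04,  5.19588818e-04,
         7.25596224e-04],
       [ 0.00000000e+00,  0.00000000e+00,  0.00000000e+00,
         1.00000000e+00]])}
```

View pics/top0.png

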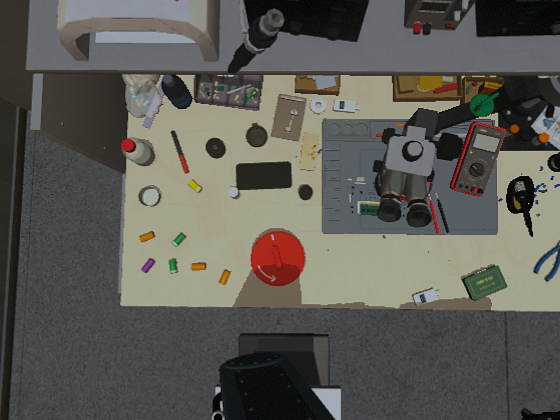

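View pics/scene0.png

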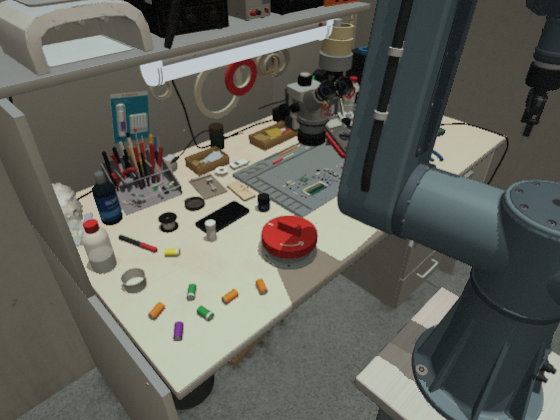

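```bash
cat >> h.py <<'E'
from scipy.spatial.transform import Rotation as R
def Rq(q): return R.from_quat([q[1],q[2],q[3],q[0]]).as_matrix()
def cam(n,o=None):
    c=ctrl.camera_info(n)
    if n!='wrist': return c,Rq(c['rotation']),np.array(c['origin'])
    o=o or ctrl.get_obs(); T=np.array(c['tool_from_camera']); Rt=Rq(o['eef_rot'])
    return c,Rt@T[:3,:3],np.array(o['eef_pos'])+Rt@T[:3,3]
def ray(C,uv):
    c,Rm,p=C; uv=np.asarray(uv,float).reshape(-1,2)
    d=np.stack([(uv[:,0]-c['cx'])/c['fx'],(uv[:,1]-c['cy'])/c['fy']],1); s=d.copy()
    for _ in range(10): s=d/(1+c['k1']*(s**2).sum(1,keepdims=True))
    return p,np.c_[s,np.ones(len(s))]@Rm.T
def atz(C,uv,z):
    p,d=ray(C,uv); return p+d*((z-p[2])/d[:,2])[:,None]
def proj(C,P):
    c,Rm,p=C; q=(np.asarray(P,float).reshape(-1,3)-p)@Rm; s=q[:,:2]/q[:,2:]
    s=s*(1+c['k1']*(s**2).sum(1,keepdims=True)); return s*c['fx']+[c['cx'],c['cy']]
def tri(*L):
    A=np.zeros((3,3));b=np.zeros(3)
    for C,uv in L:
        p,d=ray(C,uv); d=d[0]/np.linalg.norm(d[0]); M=np.eye(3)-np.outer(d,d); A+=M;b+=M@p
    return np.linalg.solve(A,b)
def mc(m):
    y,x=np.nonzero(m); P=np.c_[x,y]; c=P.mean(0); w,v=np.linalg.eigh(np.cov((P-c).T)); return c,v[:,1],np.sqrt(w)
E
python3 - <<'E'
from h import *
for n in ('top','scene'):
    ctrl.camera(n); C=cam(n)
    for t in ('cell_1','cell_2','cell_3','lid','pot','white_vial','screw_dish','ink_jar','phone_shell','marker','usb_tester_2'):
        for s in ctrl.silhouettes(t,n):
            c,ax,w=mc(s['mask']); print(n,t,round(s['score'],2),c.round(1),atz(C,c,0.009 if 'cell' in t else .02).round(3)[0],s['mask'].sum())
E
python3 - <<'E'
import cv2
a=cv2.imread('pics/top0.png')[150:310,120:320]; cv2.imwrite('pics/top0c.png',cv2.resize(a,None,fx=4,fy=3.7,interpolation=cv2.INTER_CUBIC))
E
```

```text
top cell_1 0.68 [224.7 277. ] [0.425 0.141 0.009] 82
top cell_1 0.64 [146.7 236. ] [0.529 0.345 0.009] 122
top cell_1 0.45 [178.4 239.7] [0.52  0.263 0.009] 121
top cell_2 0.68 [224.7 277. ] [0.425 0.141 0.009] 82
top cell_2 0.64 [146.7 236. ] [0.529 0.345 0.009] 122
top cell_2 0.45 [178.4 239.7] [0.52  0.263 0.009] 121
top cell_3 0.68 [224.7 277. ] [0.425 0.141 0.009] 82
top cell_3 0.64 [146.7 236. ] [0.529 0.345 0.009] 122
top cell_3 0.45 [178.4 239.7] [0.52  0.263 0.009] 121
top lid 0.73 [277.8 258.1] [0.475 0.005 0.02 ] 2303
top white_vial 0.44 [195.  185.9] [0.659 0.221 0.02 ] 75
top screw_dish 0.66 [148.4 196.2] [0.631 0.341 0.02 ] 380
top ink_jar 0.44 [305.7 191.7] [ 0.647 -0.065  0.02 ] 158
top phone_shell 0.81 [263.7 175.4] [0.688 0.044 0.02 ] 1452
top marker 0.57 [180.9 154.3] [0.742 0.261 0.02 ] 170
top marker 0.52 [277.8 258.2] [0.475 0.005 0.02 ] 2332
top usb_tester_2 0.67 [425.7 296.3] [ 0.384 -0.369  0.02 ] 334
scene cell_1 0.73 [205.8 312.5] [0.451 0.272 0.009] 149
scene cell_1 0.51 [155.8 310.6] [0.528 0.345 0.009] 201
scene cell_1 0.49 [191.6 290.9] [0.521 0.26  0.0
[... 968 characters left out ...]
0.59 [288.4 237.1] [ 0.493 -0.012  0.02 ] 2002
scene pot 0.17 [262.9 202.1] [ 0.648 -0.067  0.02 ] 224
scene white_vial 0.51 [210.3 230.3] [0.65  0.114 0.02 ] 228
scene screw_dish 0.6 [133.7 279.3] [0.63  0.339 0.02 ] 523
scene screw_dish 0.42 [262.2 202.1] [ 0.65  -0.065  0.02 ] 224
scene screw_dish 0.39 [205.5 312.5] [0.444 0.277 0.02 ] 129
scene ink_jar 0.49 [262.8 202.2] [ 0.648 -0.066  0.02 ] 201
scene phone_shell 0.88 [223.9 216. ] [0.674 0.051 0.02 ] 704
scene phone_shell 0.28 [134.6 279.5] [0.628 0.337 0.02 ] 590
scene marker 0.71 [210.3 230.6] [0.649 0.114 0.02 ] 184
scene marker 0.62 [138.8 243.1] [0.733 0.27  0.02 ] 200
scene usb_tester_2 0.16 [210.1 230.3] [0.651 0.114 0.02 ] 242
```

View pics/top0c.png

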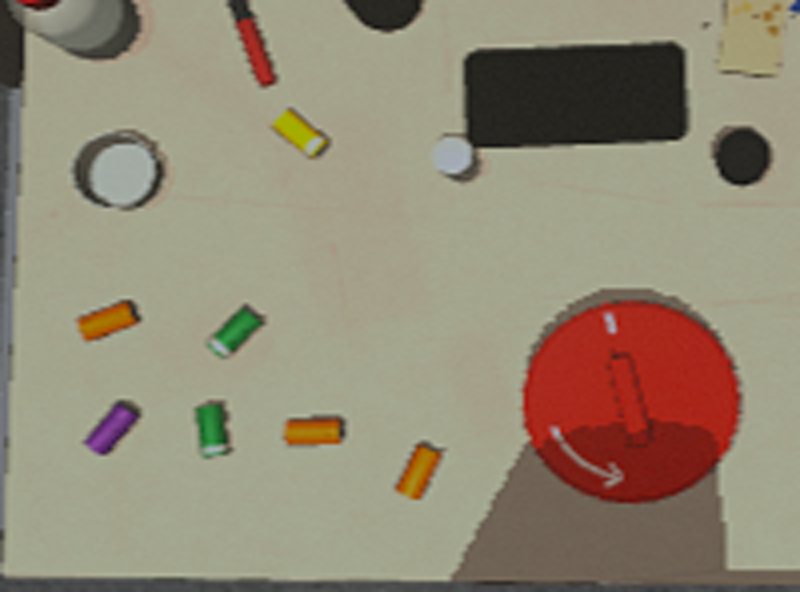

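View pics/wrist0.png

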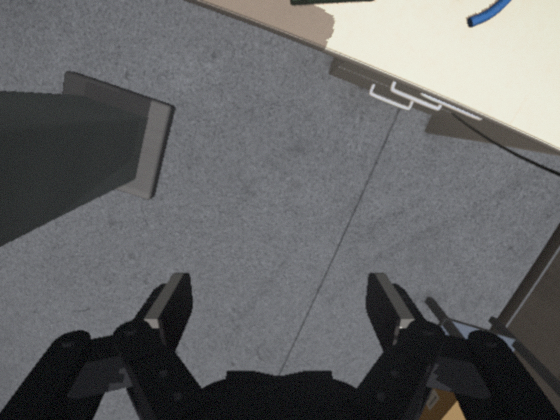

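Run:
```python
from h import *
o=ctrl.get_obs(); print(Rq(o['eef_rot']).round(3))
C=cam('top');S=cam('scene')
print('table edge etc', atz(C,[(322,235),(340,306),(122,306),(278,258)],0.0).round(3))
print('lid centre at top face', atz(C,(277.8,258.1),.0585),atz(S,(288.4,237.1),.0585))
print(proj(C,[[.455,-.2,0]]))
```

```text
[[-0.943 -0.     0.331]
 [-0.331  0.    -0.943]
 [-0.    -1.    -0.   ]]
table edge etc [[ 0.536 -0.109  0.   ]
 [ 0.355 -0.156  0.   ]
 [ 0.348  0.405  0.   ]
 [ 0.476  0.005  0.   ]]
lid centre at top face [[0.47570805 0.00333506 0.0585    ]] [[0.46142522 0.01999259 0.0585    ]]
[[357.31042141 266.96372892]]
```

```bash
python3 -m pendant '[0.02,0.045,0.01,0,0,0,0.0854, 0.023,0.045,0.005,0,0,0,0.0854, 0.023,0.045,0.005,0,0,0,0.0854, 0.023,0.045,0.005,0,0,0,0.0854, 0.023,0.045,0.005,0,0,0,0.0854, 0.023,0.045,0.005,0,0,0,0.0854, 0.023,0.045,0.005,0,0,0,0.0854, 0.023,0.045,0.005,0,0,0,0.0854, 0.023,0.045,0.005,0,0,0,0.0854, 0.023,0.045,0.005,0,0,0,0.0854, 0.023,0.045,0,0,0,0,0.0854, 0.02,0.045,0,0,0,0,0.0854]'
```

```text
time_s: 2.85
eef_pos: [0.4613, -0.0009, 0.2867]
eef_rot: [-0.119, 0.119, -0.697, 0.697]
wrist_force: [1.3, 0.1, 0.4]
opening: 0.998
```

Run:
```python
from h import *
snap('wrist','w1.png'); print(ctrl.get_obs()['eef_pos'])
```

```text
[0.46242361 0.00381778 0.28661399]
```

View pics/w1.png

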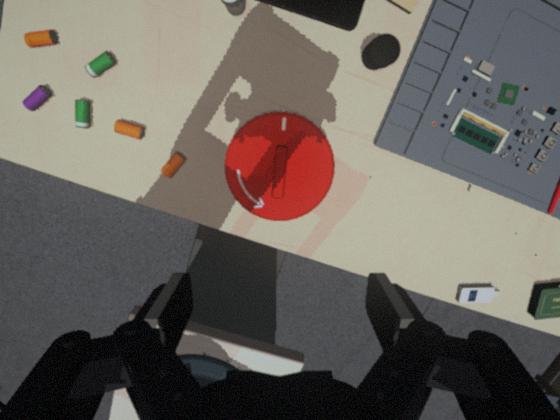

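```bash
cat >> h.py <<'E'
from scipy.optimize import least_squares
th=np.linspace(0,2*np.pi,181)
def lidhull(C,x,y,z,r=.0685):
    P=[np.c_[x+r*np.cos(th),y+r*np.sin(th),np.full(181,zz)] for zz in (z-.013,z-.039)]
    return cv2.convexHull(proj(C,np.vstack(P)).astype(np.float32))
def redmask(im):
    h=cv2.cvtColor(im,cv2.COLOR_RGB2HSV); m=((h[...,0]<8)|(h[...,0]>172))&(h[...,1]>140)&(h[...,2]>50)
    m=cv2.morphologyEx(m.astype(np.uint8),cv2.MORPH_CLOSE,np.ones((7,7)))
    n,l,s,_=cv2.connectedComponentsWithStats(m); return l==1+np.argmax(s[1:,4])
def fitlid(views,z0=None,x0=(.47,0)):
    data=[]
    for C,m in views:
        c=cv2.findContours(m.astype(np.uint8),cv2.RETR_EXTERNAL,cv2.CHAIN_APPROX_NONE)[0]
        c=cv2.convexHull(max(c,key=len)).astype(np.float32)
        data.append((C,c))
    def f(p):
        z=z0 if z0 else p[2]; r=[]
        for C,c in data:
            h=lidhull(C,p[0],p[1],z); k=len(h)
            for a in h[::max(1,k//60)]: r.append(cv2.pointPolygonTest(c,(float(a[0,0]),float(a[0,1])),True))
            r=r
        return np.array(r)
    def g(p):
        o=[]
        z=z0 if z0 else p[2]
        for C,c in data:
            h=lidhull(C,p[0],p[1],z)
            o+= [cv2.pointPolygonTest(h,(float(a[0,0]),float(a[0,1])),True)-.5 for a in c]
        return np.array(o)
    p0=list(x0)+([] if z0 else [.07])
    r=least_squares(g,p0,loss='soft_l1',diff_step=1e-3); return r.x,np.sqrt(np.mean(r.fun**2))
E
python3 - <<'E'
from h import *
V={}
for n in ('top','wrist','scene'):
    im=snap(n,n+'1.png'); C=cam(n); V[n]=(C,redmask(im)); print(n,V[n][1].sum(),fitlid([V[n]],.0715))
    if n=='wrist':
        a=im[90:240,210:360]; cv2.imwrite('pics/w1c.png',cv2.resize(a[:,:,::-1],None,fx=4,fy=4,interpolation=cv2.INTER_CUBIC))
print(fitlid([V['top'],V['wrist']])); print(fitlid(list(V.values())))
E
```

```text
top 456 (array([ 0.71355081, -0.48191378]), np.float64(10.996749766545868))
wrist 9174 (array([0.47440693, 0.00060467]), np.float64(1.535530580387553))
scene 1892 (array([0.4749491 , 0.00452891]), np.float64(0.9647334172516616))
(array([ 0.47369802, -0.00055915,  0.06144297]), np.float64(99.26485553048703))
(array([ 4.74801161e-01, -3.69881180e-04,  6.52294103e-02]), np.float64(81.43212510192419))
```

View pics/w1c.png

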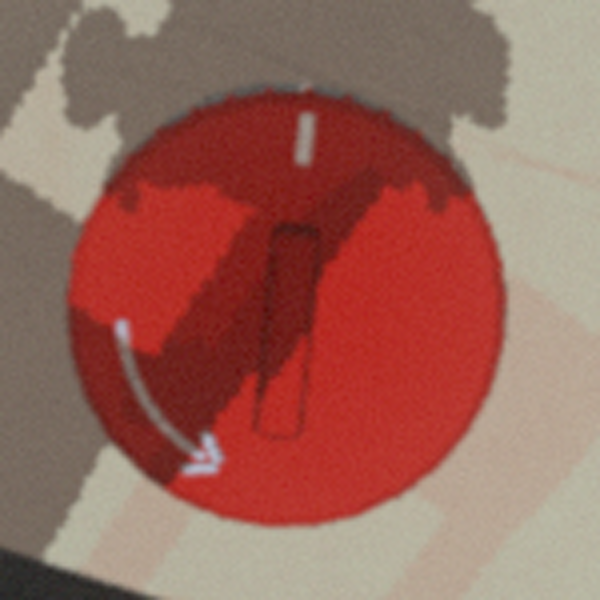

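Run:
```python
from h import *
C=cam('wrist'); k=np.array([[295.5,229],[277,437],[286.5,333]])/4+[210,90]
P=atz(C,k,.0845); print(P); d=P[0]-P[1]; print(np.linalg.norm(d),np.degrees(np.arctan2(d[1],d[0])))
s=atz(C,np.array([[305,140]])/4+[210,90],.0585)[0]; print('stripe',s,np.degrees(np.arctan2(s[1]-.0006,s[0]-.4744)))
print(Rq(ctrl.get_obs()['eef_rot']).round(3))
```

```text
[[ 0.50358711  0.00649283  0.0845    ]
 [ 0.44562749 -0.00868216  0.0845    ]
 [ 0.47537015 -0.00096821  0.0845    ]]
0.05991325360135555 14.671850563195916
stripe [0.52597054 0.01116419 0.0585    ] 11.576837763521398
[[-0.943 -0.     0.334]
 [-0.334 -0.    -0.943]
 [ 0.    -1.     0.   ]]
```

```bash
python3 -m pendant '[0.006,-0.002,-0.04,0,0,-3,0.0854, 0.006,-0.002,-0.04,0,0,-2.5,0.0854,0,0,0,0,0,0,0.0854,0,0,0,0,0,0,0.0854]'
python3 - <<'E'
from h import *
im=snap('wrist','w2.png'); C=cam('wrist'); m=redmask(im); print(m.sum(),fitlid([(C,m)],.0715)); print(ctrl.get_obs()['eef_pos'],fitlid([(C,m)]))
ys,xs=np.nonzero(m); a,b=ys.min(),xs.min(); print(a,b)
cv2.imwrite('pics/w2c.png',cv2.resize(im[a-5:a+190,b-5:b+190,::-1],None,fx=3,fy=3,interpolation=cv2.INTER_CUBIC))
E
```

```text
time_s: 3.55
eef_pos: [0.473, -0.0075, 0.2077]
eef_rot: [-0.086, 0.085, -0.702, 0.702]
wrist_force: [0.3, -0.0, 0.6]
opening: 1.0
13858 (array([0.47633822, 0.00300769]), np.float64(1.6580324691828403))
[ 0.47345727 -0.00740035  0.20825113] (array([0.47510802, 0.00241443, 0.06425442]), np.float64(0.29001751394922))
122 202
```

View pics/w2c.png

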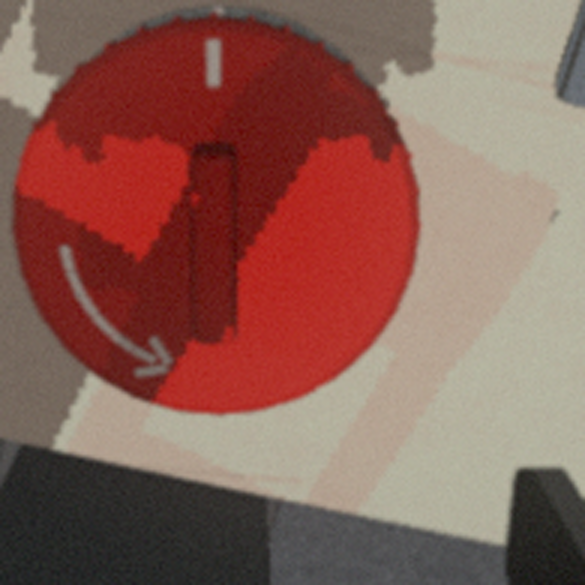

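Run:
```python
from h import *
C=cam('wrist'); k=np.array([[214,157],[213,341],[213.5,249],[213,63]])/3+[197,117]
P=atz(C,k,.0845); print(P); d=P[0]-P[1]; print(np.linalg.norm(d),np.degrees(np.arctan2(d[1],d[0])))
s=atz(C,k[3],.0585)[0]; print('stripe',s,np.degrees(np.arctan2(s[1]-.001,s[0]-.475)))
X=-Rq(ctrl.get_obs()['eef_rot'])[:,0]; print(np.degrees(np.arctan2(X[1],X[0])))
```

```text
[[ 0.50414535  0.00845997  0.0845    ]
 [ 0.44809127 -0.00441921  0.0845    ]
 [ 0.47702206  0.00222223  0.0845    ]
 [ 0.53015199  0.01488996  0.0845    ]]
0.05751463970783594 12.939891582977793
stripe [0.527882  0.0151947 0.0585   ] 15.025281244586937
13.833227106495317
```

```bash
python3 -m pendant '[0.002,0.009,-0.04,0,0,0,0.0854, 0,0,-0.04,0,0,0,0.0854,0,0,-0.04,0,0,0,0.05,0,0,-0.025,0,0,0,0.05,0,0,0,0,0,0,0.04,0,0,0,0,0,0,0.04]'
python3 - <<'E'
from h import *
im=snap('wrist','w3.png');print(ctrl.get_obs())
snap('scene','s3.png')
E
```

```text
time_s: 4.35
eef_pos: [0.4762, 0.002, 0.0633]
eef_rot: [-0.086, 0.084, -0.702, 0.702]
wrist_force: [0.5, 0.0, 0.5]
opening: 0.467
{'time_s': 4.4, 'q': array([-2.45687521e-01,  1.93114877e-01,  1.97793982e+00, -1.77788518e-05,
        9.66804616e-01,  1.08315799e+00]), 'dq': array([ 0.00026973, -0.0020464 ,  0.00302412, -0.00075209, -0.0051529 ,
        0.00033959]), 'joint_efforts': array([-1.54454185e-02, -3.66487169e+01, -2.68843102e+01, -1.42642835e-03,
        2.54229741e-02, -3.71172588e-03]), 'eef_pos': array([0.47634371, 0.00199745, 0.06338464]), 'eef_rot': array([-0.08656776,  0.08410707, -0.70145913,  0.7024152 ]), 'wrist_force': array([-0.08543833, -0.65886521,  0.0057914 ]), 'torque': array([-2.69091633e-02,  2.22085276e-05,  1.94979317e-02]), 'opening': 0.46607606385165756}
```

View pics/w3.png

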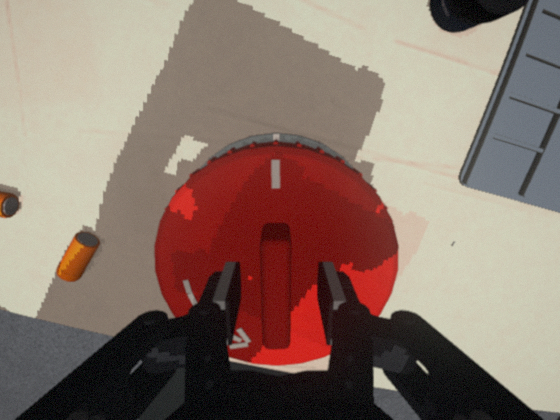

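View pics/s3.png

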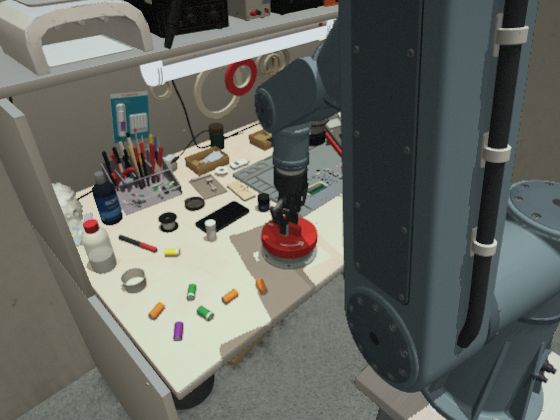

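```bash
python3 -m pendant '[0,0,0,0,0,0,0.01,0,0,0,0,0,0,0.0,0,0,0,0,0,0,0.0,0,0,0,0,0,0,0.0,0,0,0,0,0,0,0.0]'; python3 -m pendant '[0,0,-0.002,0,0,0,0.0,0,0,-0.0025,0,0,0,0.0,0,0,-0.0025,0,0,0,0.0,0,0,0,0,0,0,0.0,0,0,0,0,0,0,0.0]'
```

```text
time_s: 5.08
eef_pos: [0.4753, 0.0024, 0.0623]
eef_rot: [-0.086, 0.085, -0.702, 0.702]
wrist_force: [-1.0, 1.2, 6.8]
opening: 0.15
time_s: 5.7
eef_pos: [0.4755, 0.0023, 0.0557]
eef_rot: [-0.086, 0.085, -0.702, 0.702]
wrist_force: [-2.1, 0.4, 10.3]
opening: 0.152
```

```bash
python3 -m pendant '[0,0,-0.001,0,0,0,0.0,0,0,0,0,0,0,0.0,0,0,0,0,0,0,0.0]'
python3 - <<'E'
from h import *
print(ctrl.get_obs()['wrist_force'])
im=snap('wrist','w4.png');C=cam('wrist');m=redmask(im);print(m.sum())
im=snap('scene','s4.png');a=im[190:280,240:340];cv2.imwrite('pics/s4c.png',cv2.resize(a[:,:,::-1],None,fx=6,fy=6,interpolation=cv2.INTER_CUBIC))
im=cv2.imread('pics/s3.png');a=im[190:280,240:340];cv2.imwrite('pics/s3c.png',cv2.resize(a,None,fx=6,fy=6,interpolation=cv2.INTER_CUBIC))
print(ctrl.get_obs()['wrist_force'])
E
```

```text
time_s: 6.08
eef_pos: [0.4756, 0.0023, 0.0548]
eef_rot: [-0.086, 0.085, -0.702, 0.702]
wrist_force: [-3.2, 1.9, 12.0]
opening: 0.153
[-3.15982565  1.87412327 12.00281377]
33687
[-3.72459409  0.40121162 11.7831082 ]
```

View pics/s4c.png

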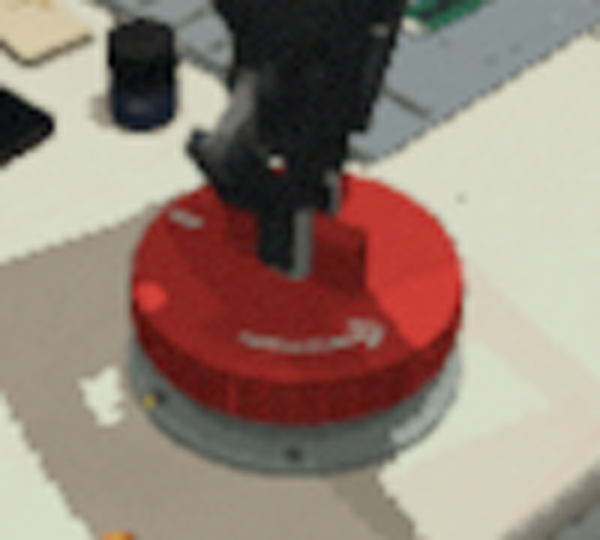

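View pics/s3c.png

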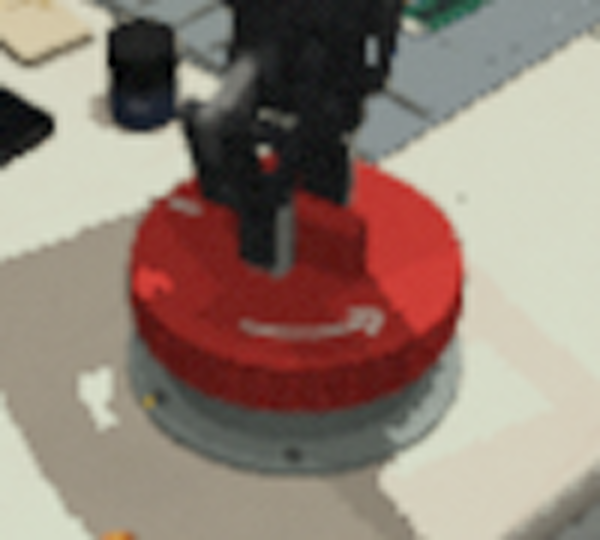

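View pics/w4.png

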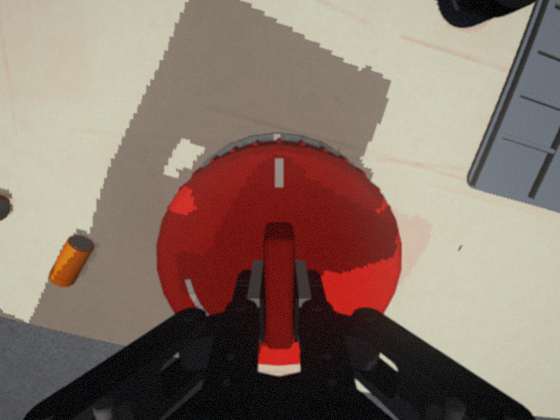

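```bash
python3 -m pendant '[0,0,-0.0003,0,0,5,0.0,0,0,0,0,0,6,0.0,0,0,0,0,0,0,0]';python3 -m pendant '[0,0,0,0,0,7,0.0,0,0,0,0,0,7,0.0,0,0,0,0,0,0,0]'; python3 -m pendant '[0,0,0,0,0,9,0.0,0,0,0,0,0,9,0.0,0,0,0,0,0,9,0,0,0,0,0,0,8,0.0,0,0,0,0,0,0,0,0,0,0,0,0,0,0]'
```

```text
time_s: 6.55
eef_pos: [0.4767, 0.002, 0.055]
eef_rot: [-0.154, 0.151, -0.69, 0.691]
wrist_force: [-0.4, -0.2, 12.4]
opening: 0.151
time_s: 6.92
eef_pos: [0.4769, 0.002, 0.0551]
eef_rot: [-0.237, 0.234, -0.666, 0.668]
wrist_force: [0.7, 0.9, 11.2]
opening: 0.146
time_s: 7.68
eef_pos: [0.4768, 0.002, 0.055]
eef_rot: [-0.426, 0.424, -0.564, 0.566]
wrist_force: [-0.7, 0.2, 11.6]
opening: 0.149
```

Run:
```python
from h import *
snap('wrist','w5.png')
X=-Rq(ctrl.get_obs()['eef_rot'])[:,0]; print(np.degrees(np.arctan2(X[1],X[0])))
```

```text
73.88243833100822
```

View pics/w5.png

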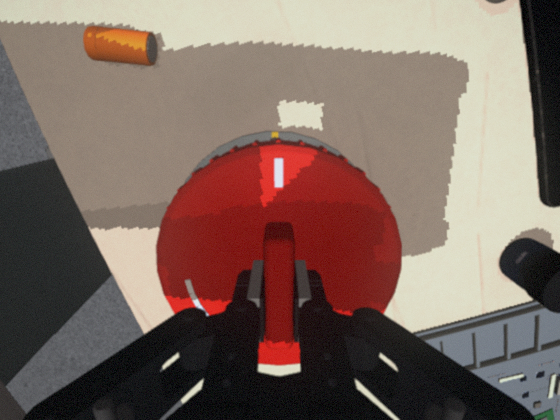

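```bash
python3 -m pendant '[0,0,0.006,0,0,0,0.0,0,0,0.008,0,0,0,0.0,0,0,0.01,0,0,0,0,0,0,0.02,0,0,0,0.0,0,0,0.03,0,0,0,0,0,0,0.02,0,0,0,0,0,0,0,0,0,0,0]'
python3 - <<'E'
from h import *
snap('wrist','w6.png');im=snap('top','t6.png'); snap('scene','s6.png')
E
```

```text
time_s: 8.6
eef_pos: [0.4754, 0.0023, 0.1483]
eef_rot: [-0.425, 0.424, -0.564, 0.566]
wrist_force: [-0.6, -0.8, -2.3]
opening: 0.153
```

View pics/s6.png

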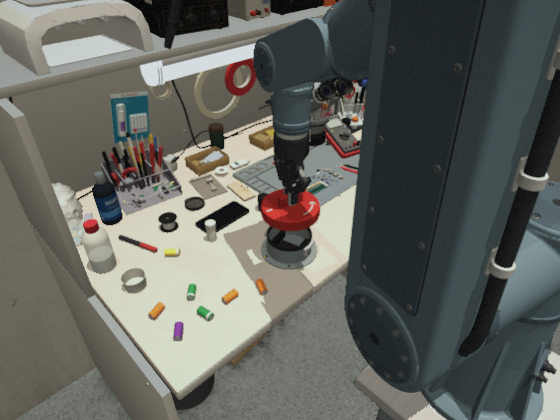

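View pics/t6.png

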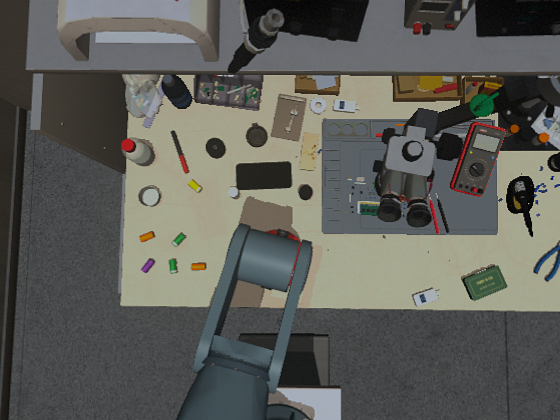

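```bash
python3 -m pendant '[-0.004,-0.04,0,0,0,0,0.0,-0.005,-0.04,0,0,0,0,0,-0.005,-0.04,0,0,0,0,0,-0.005,-0.04,0,0,0,0,0,-0.004,-0.04,0,0,0,0,0,0,0,-0.04,0,0,0,0,0,0,-0.04,0,0,0,0,0,0,-0.02,0,0,0,0,0,0,0,0,0,0,0,0,0,0,0,0,0,0]'
python3 - <<'E'
from h import *
snap('wrist','w7.png');snap('top','t7.png')
E
```

```text
time_s: 10.0
eef_pos: [0.4518, -0.1976, 0.0472]
eef_rot: [-0.425, 0.425, -0.565, 0.565]
wrist_force: [0.4, 1.2, -1.3]
opening: 0.147
```

View pics/w7.png

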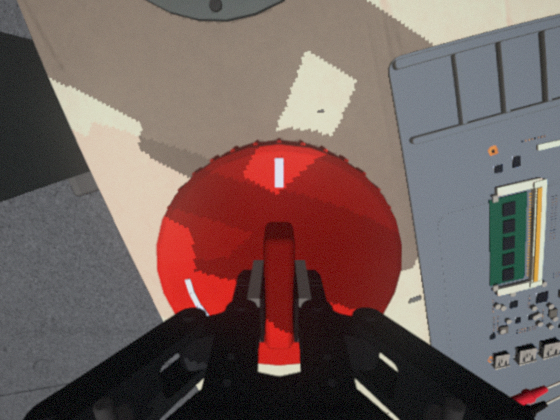

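View pics/t7.png

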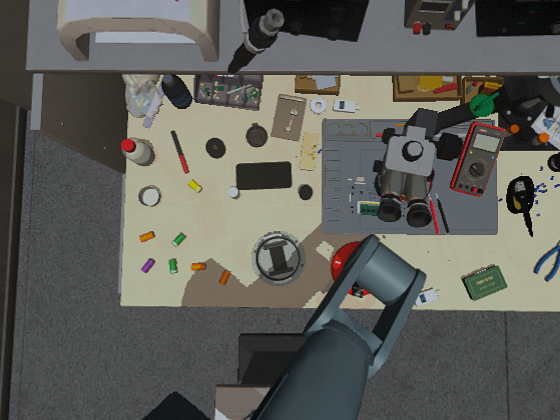

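```bash
python3 -m pendant '[0,0,-0.008,0,0,0,0.0,0,0,-0.005,0,0,0,0,0,0,-0.003,0,0,0,0,0,0,0,0,0,0,0,0,0,0,0,0,0,0]'
```

```text
time_s: 10.72
eef_pos: [0.4517, -0.1976, 0.031]
eef_rot: [-0.425, 0.425, -0.565, 0.565]
wrist_force: [0.0, -0.0, -2.3]
opening: 0.149
```

```bash
python3 -m pendant '[0,0,-0.0015,0,0,0,0.0,0,0,-0.001,0,0,0,0,0,0,0,0,0,0,0]';python3 -m pendant '[0,0,-0.001,0,0,0,0.0,0,0,0,0,0,0,0]'
```

```text
time_s: 11.1
eef_pos: [0.4519, -0.1977, 0.0299]
eef_rot: [-0.425, 0.425, -0.565, 0.565]
wrist_force: [-5.4, 2.7, 13.0]
opening: 0.148
time_s: 11.35
eef_pos: [0.4519, -0.1977, 0.0299]
eef_rot: [-0.425, 0.425, -0.565, 0.565]
wrist_force: [-9.1, 5.2, 24.3]
opening: 0.147
```

```bash
python3 -m pendant '[0,0,0.002,0,0,0,0.0,0,0,0,0,0,0,0.03,0,0,0,0,0,0,0.06,0,0,0,0,0,0,0.0854,0,0,0.03,0,0,0,0.0854,0,0,0.05,0,0,0,0.0854,0,0,0.06,0,0,0,0.0854,0,0,0.06,0,0,0,0.0854,0,0,0,0,0,0,0.0854]'
python3 - <<'E'
from h import *
snap('wrist','w8.png')
E
```

```text
time_s: 12.48
eef_pos: [0.4544, -0.1995, 0.2352]
eef_rot: [-0.426, 0.424, -0.561, 0.569]
wrist_force: [0.0, 0.6, -0.5]
opening: 0.999
```

View pics/w8.png

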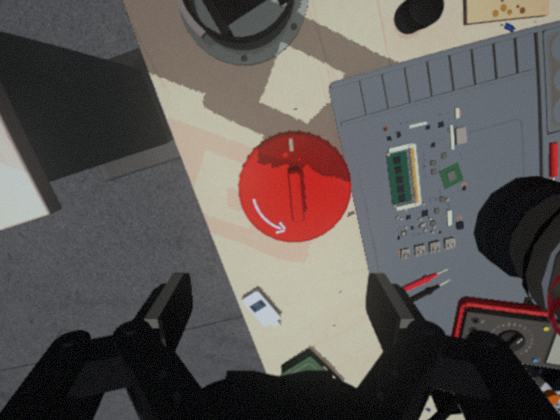

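```bash
python3 -m pendant '[0.003,0.034,0,0,0,-10,0.0854,0.003,0.034,-0.01,0,0,-10,0.0854,0.003,0.034,-0.01,0,0,-10,0.0854,0.003,0.034,-0.01,0,0,-10,0.0854,0.003,0.034,-0.01,0,0,-10,0.0854,0.003,0.034,-0.01,0,0,-10,0.0854,0,0,0,0,0,0,0.0854,0,0,0,0,0,0,0.0854]'
python3 - <<'E'
from h import *
snap('wrist','w9.png')
print(ctrl.get_obs()['eef_pos'])
E
```

```text
time_s: 13.52
eef_pos: [0.469, 0.0063, 0.1786]
eef_rot: [0.086, -0.087, 0.702, -0.702]
wrist_force: [0.3, 0.4, 0.2]
opening: 1.003
[0.46937197 0.00583252 0.17898834]
```

View pics/w9.png

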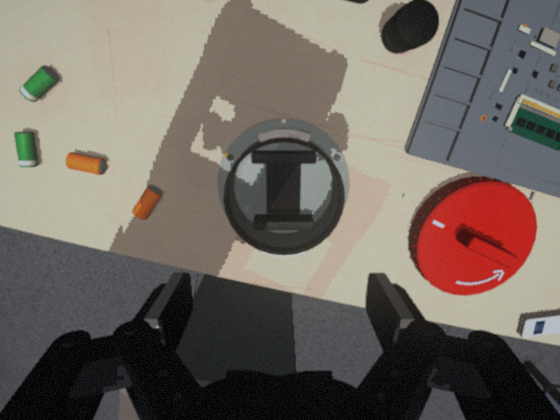

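Run:
```python
from h import *
im=snap('wrist','w10.png')
a=im[110:265,205:360];g=np.clip(a.astype(float)*1.8,0,255).astype(np.uint8)
cv2.imwrite('pics/w10c.png',cv2.resize(g[:,:,::-1],None,fx=3.8,fy=3.8,interpolation=cv2.INTER_CUBIC))
```

```text
(no output)
```

View pics/w10c.png

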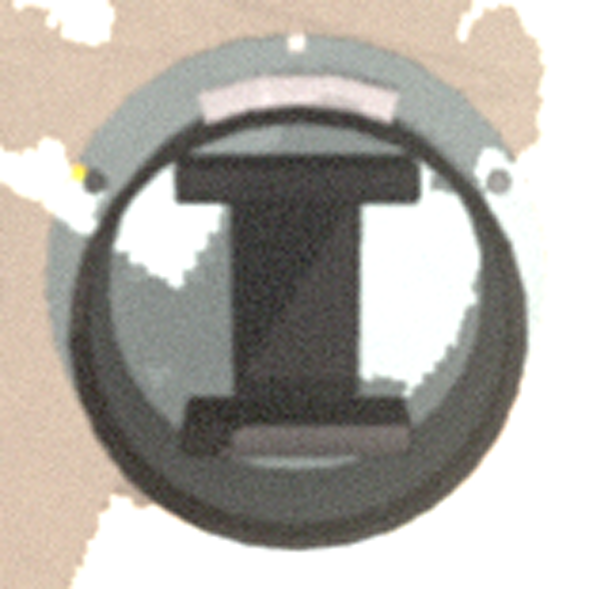

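Run:
```python
from h import *
C=cam('wrist'); f=lambda a:np.array(a)/3.8+[205,110]
b=atz(C,f([[178,202],[419,202],[183,455],[410,455],[183,426],[411,426]]),.030);print(b.round(4)); 
print(np.linalg.norm(b[0]-b[1]),np.linalg.norm(b[2]-b[3]),np.degrees([np.arctan2(*(b[0]-b[1])[:2][::-1]),np.arctan2(*(b[2]-b[3])[:2][::-1])])-90)
print('mid', b[[0,1,4,5]].mean(0), 'width',np.linalg.norm((b[0]+b[1]-b[4]-b[5])[:2]/2))
print('ring', atz(C,f([[70,330],[527,330],[300,108],[300,548]]),.055).round(4), 'flange',atz(C,f([[297,35],[297,42]]),.005).round(4))
p=atz(C,f([[297,42]]),.005)[0]; print(np.degrees(np.arctan2(p[1]-.002,p[0]-.4765)))
# ring fit by model overlay
im=cv2.imread('pics/w10.png')
for x,y in [(.4765,.002)]:
  for r,z in ((.055,.055),(.052,.055),(.07,.003)):
    q=proj(C,np.c_[x+r*np.cos(th),y+r*np.sin(th),np.full(181,z)]); cv2.polylines(im,[np.round(q*8).astype(np.int32)],True,(0,255,0),1,shift=3)
  a=np.radians(13.8);X=np.array([np.cos(a),np.sin(a)]);Y=np.array([-X[1],X[0]])
  for sx in(1,-1):
    q=proj(C,[[*(np.array([x,y])+sx*.029*X+s*.031*Y),.030] for s in(-1,1)]); cv2.line(im,*[tuple(int(v) for v in k.round()) for k in q],(0,255,255),1)
cv2.imwrite('pics/w10o.png',cv2.resize(im[105:270,200:365],None,fx=3.6,fy=3.6))
```

```text
[[ 0.4971  0.0379  0.03  ]
 [ 0.5116 -0.0206  0.03  ]
 [ 0.4309  0.0221  0.03  ]
 [ 0.4456 -0.0371  0.03  ]
 [ 0.439   0.0238  0.03  ]
 [ 0.4536 -0.0351  0.03  ]]
0.060293331981293094 0.06094335756774089 [13.92826615 13.89870937]
mid [0.47531617 0.00151689 0.03      ] width 0.05970868376236287
ring [[ 0.4658  0.0552  0.055 ]
 [ 0.4918 -0.05    0.055 ]
 [ 0.5287  0.0149  0.055 ]
 [ 0.4236 -0.0118  0.055 ]] flange [[0.5426 0.0183 0.005 ]
 [0.5409 0.0179 0.005 ]]
13.873736227348925
```

View pics/w10o.png

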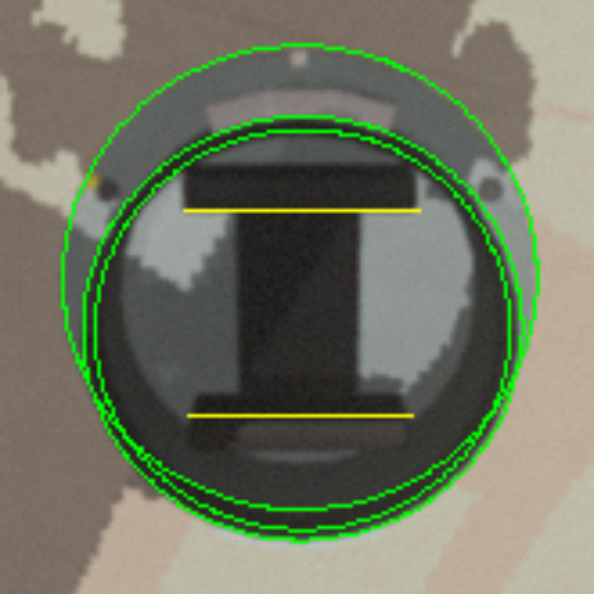

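```bash
python3 -m pendant '[0.01,0.05,0.005,0,0,0,0.0854,0.01,0.05,0,0,0,0,0.0854,0.01,0.05,0,0,0,0,0.0854,0.01,0.05,0,0,0,0,0.0854,0,0.05,0,0,0,0,0.0854,0,0,0,0,0,0,0.0854,0,0,0,0,0,0,0.0854]'
cat >> h.py <<'E'
def cellfit(im,C,seed,z=.009):
    """seed: world xy guess. segments saturated blob near; returns centre & axis yaw via projected-model fit"""
    h=cv2.cvtColor(im,cv2.COLOR_RGB2HSV); u=proj(C,[[*seed,z]])[0].round().astype(int)
    H=int(h[u[1],u[0],0]); m=(np.abs(h[...,0].astype(int)-H)<12)&(h[...,1]>110)&(h[...,2]>40)
    n,l,s,_=cv2.connectedComponentsWithStats(m.astype(np.uint8)); k=l[u[1],u[0]]; m=l==k
    return m,u
def cellhull(C,x,y,a,z=.009):
    d=np.array([np.cos(a),np.sin(a),0]);e=np.array([-d[1],d[0],0]);t=np.linspace(0,2*np.pi,41)
    P=[np.array([x,y,z])+s*.018*d+.009*(np.cos(q)*e+np.sin(q)*np.array([0,0,1])) for s in(-1,1) for q in t]
    return cv2.convexHull(proj(C,P).astype(np.float32))
def fitcell(mask,C,x0,z=.009):
    c=max(cv2.findContours(mask.astype(np.uint8),cv2.RETR_EXTERNAL,cv2.CHAIN_APPROX_NONE)[0],key=len)
    c=cv2.convexHull(c).astype(np.float32); best=None
    def g(p):
        h=cellhull(C,*p,z); return np.array([cv2.pointPolygonTest(h,(float(a[0,0]),float(a[0,1])),True)-.5 for a in c]+[cv2.pointPolygonTest(c,(float(a[0,0]),float(a[0,1])),True)+.5 for a in h])
    for a0 in np.arange(0,np.pi,np.pi/6):
        r=least_squares(g,[*x0,a0],diff_step=1e-3,loss='soft_l1',x_scale=[.01,.01,.3])
        if best is None or r.cost<best.cost: best=r
    return best.x[:2],np.degrees(best.x[2])%180,np.sqrt(np.mean(best.fun**2))
E
python3 - <<'E'
from h import *
im=snap('wrist','w11.png'); C=cam('wrist'); print(ctrl.get_obs()['eef_pos'])
for t in ('cell_1',):
  for s in ctrl.silhouettes(t,'wrist'):
    c,_,_=mc(s['mask']); x0=atz(C,c,.009)[0,:2]; hh=im[s['mask']].mean(0).round()
    print(round(s['score'],2),c.round(1),hh,fitcell(s['mask'],C,x0))
E
```

```text
time_s: 14.5
eef_pos: [0.5098, 0.2556, 0.1844]
eef_rot: [-0.085, 0.085, -0.702, 0.702]
wrist_force: [-0.1, -0.5, -0.1]
opening: 1.001
[0.50989649 0.25523263 0.18440938]Traceback (most recent call last):
  File "<stdin>", line 6, in <module>
  File "h.py", line 76, in fitcell
    r=least_squares(g,[*x0,a0],diff_step=1e-3,loss='soft_l1',x_scale=[.01,.01,.3])
    return func(*args, **kwargs)
    result = trf(vector_fun.fun, vector_fun.jac, x0, f0, J0, lb, ub, ftol, xtol,
                 gtol, max_nfev, x_scale, loss_function, tr_solver,
                 tr_options.copy(), verbose, callback=callback_wrapped)
    return trf_no_bounds(
        fun, jac, x0, f0, J0, ftol, xtol, gtol, max_nfev, x_scale,
        loss_function, tr_solver, tr_options, verbose, callback=callback)
    cost_new = loss_function(f_new, cost_only=True)
    loss(z, rho, cost_only=cost_only)
    ~~~~^^^^^^^^^^^^^^^^^^^^^^^^^^^^^
    rho[0] = 2 * (t**0.5 - 1)
    ~~~^^^
ValueError: could not broadcast input array from shape (59,) into shape (61,)
```

View pics/w11.png

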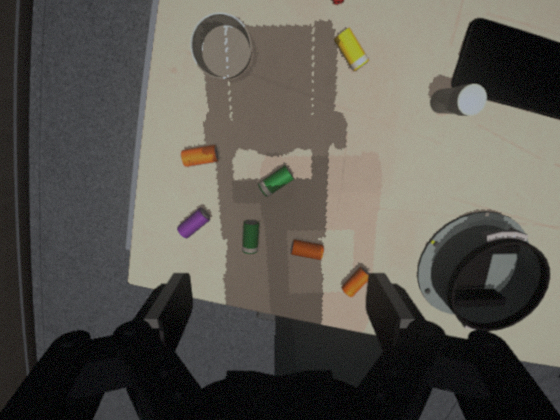

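```bash
cat >> h.py <<'E'
from scipy.optimize import minimize
def fitcell(mask,C,x0,z=.009):
    c=max(cv2.findContours(mask.astype(np.uint8),cv2.RETR_EXTERNAL,cv2.CHAIN_APPROX_NONE)[0],key=len)
    c=cv2.convexHull(c).astype(np.float32); best=None
    T=lambda h,a,o:np.abs(np.array([cv2.pointPolygonTest(h,(float(q[0,0]),float(q[0,1])),True)+o for q in a])).mean()
    def g(p):
        h=cellhull(C,p[0]/100,p[1]/100,p[2],z); return T(h,c,-.5)+T(c,h,.5)
    for a0 in np.arange(0,np.pi,np.pi/6):
        r=minimize(g,[x0[0]*100,x0[1]*100,a0],method='Nelder-Mead')
        if best is None or r.fun<best.fun: best=r
    return (best.x[:2]/100).round(4),round(np.degrees(best.x[2])%180,1),round(best.fun/2,2)
def findcells(n,colors='gy',verbose=1):
    im=ctrl.camera(n); C=cam(n); out=[]
    for s in ctrl.silhouettes('cell_1',n):
        c,_,_=mc(s['mask']); x0=atz(C,c,.009)[0,:2]; hh=cv2.cvtColor(im,cv2.COLOR_RGB2HSV)[s['mask']]; H=np.median(hh[:,0])
        print(round(s['score'],2),c.round(1),'hue',H,s['mask'].sum(),x0.round(3),fitcell(s['mask'],C,x0) if H>20 and H<95 else '')
    return im,C
E
python3 - <<'E'
from h import *
findcells('wrist')
E
```

```text
0.9 [274.7 180.5] hue 61.0 573 [0.521 0.261] (array([0.5207, 0.2611]), np.float64(137.1), np.float64(0.45))
0.84 [249.5 236.2] hue 58.0 524 [0.452 0.274] (array([0.4517, 0.2736]), np.float64(7.6), np.float64(0.6))
0.68 [193.1 222.6] hue 142.0 518 [0.453 0.338] 
0.66 [199.2 155.6] hue 13.0 612 [0.528 0.343] 
0.61 [350.   49.1] hue 30.0 772 [0.661 0.222] (array([0.6602, 0.2216]), np.float64(50.2), np.float64(0.47))
0.59 [305.6 249.2] hue 11.0 452 [0.452 0.208] 
0.55 [355.5 281.3] hue 13.0 442 [0.425 0.139]
```

```bash
python3 -m pendant '[-0.008,0.003,-0.01,0,0,10.5,0.0854,-0.008,0.003,-0.01,0,0,10.5,0.0854,-0.008,0.003,-0.01,0,0,10.5,0.0854,-0.008,0.002,-0.01,0,0,10.5,0.0854,-0.008,0.002,-0.01,0,0,10.5,0.0854,-0.008,0.002,-0.01,0,0,10.5,0.0854,-0.007,0.002,-0.01,0,0,10.5,0.06,-0.003,0.0014,-0.01,0,0,10.2,0.06,0,0,0,0,0,0,0.06,0,0,0,0,0,0,0.06]'
python3 - <<'E'
from h import *
snap('wrist','w12.png'); findcells('wrist'); print(ctrl.get_obs()['eef_pos']); Z=Rq(ctrl.get_obs()['eef_rot'])[:,2]; print(np.degrees(np.arctan2(Z[1],Z[0])))
E
```

```text
time_s: 15.95
eef_pos: [0.4522, 0.2745, 0.105]
eef_rot: [0.531, -0.531, 0.467, -0.467]
wrist_force: [0.0, 0.1, 0.3]
opening: 0.705
0.97 [290.2 136.5] hue 143.0 1147 [0.453 0.338] 
0.92 [492.  294.8] hue 28.0 849 [0.661 0.222] (array([0.6603, 0.2215]), np.float64(49.6), np.float64(0.46))
0.89 [356.8 240. ] hue 58.0 924 [0.521 0.261] (array([0.5203, 0.2612]), np.float64(137.9), np.float64(0.78))
0.89 [232.7 342.4] hue 13.0 742 [0.425 0.14 ] 
0.69 [268.  285.5] hue 11.0 872 [0.452 0.207] 
0.58 [277.3 216.2] hue 59.0 1003 [0.452 0.273] (array([0.4518, 0.2732]), np.float64(10.0), np.float64(0.54))
0.56 [387.4 142.2] hue 11.0 1181 [0.528 0.344] 
[0.45219805 0.27478656 0.10506985]
7.434133373370604
```

View pics/w12.png

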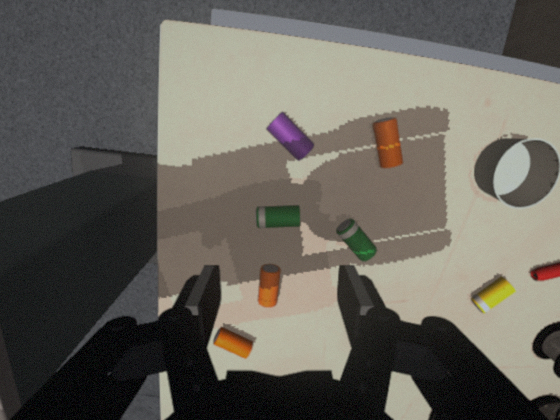

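```bash
python3 -m pendant '[-0.001,0.003,-0.04,0,0,1.5,0.06,0,0,-0.04,0,0,0,0.055,0,0,-0.018,0,0,0,0.055,0,0,-0.004,0,0,0,0.055,0,0,0,0,0,0,0.055]'
python3 - <<'E'
from h import *
snap('wrist','w13.png'); snap('scene','s13.png')
E
```

```text
time_s: 16.73
eef_pos: [0.4515, 0.2782, 0.0034]
eef_rot: [0.538, -0.537, 0.459, -0.459]
wrist_force: [-0.4, 0.2, 0.2]
opening: 0.651
```

View pics/w13.png

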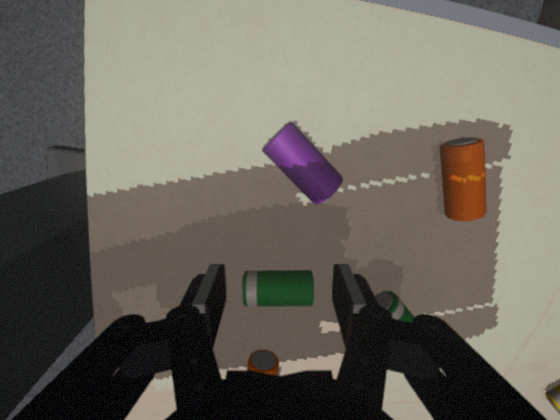

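```bash
python3 -m pendant '[0,0,0,0,0,0,0.035,0,0,0,0,0,0,0.02,0,0,0,0,0,0,0.02,0,0,0,0,0,0,0.02]'
python3 - <<'E'
from h import *
snap('wrist','w14.png')
E
```

```text
time_s: 17.32
eef_pos: [0.4519, 0.2784, 0.0039]
eef_rot: [0.539, -0.537, 0.458, -0.459]
wrist_force: [-0.1, 0.2, 7.0]
opening: 0.4
```

View pics/w14.png

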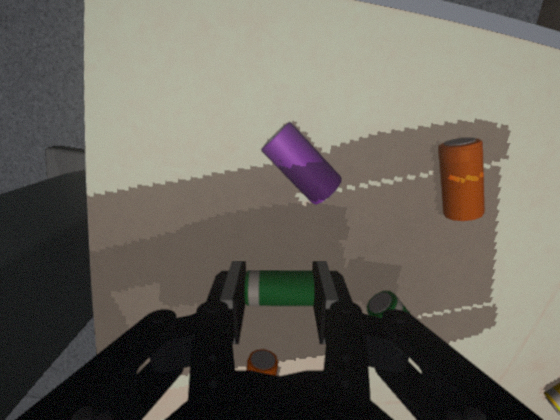

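```bash
python3 -m pendant '[0,0,0.01,0,0,0,0.02,0,0,0.03,0,0,0,0.02,0,0,0.04,0,0,0,0.02,0,0,0.03,0,0,0,0.02,0,0,0,0,0,0,0.02,0,0,0,0,0,0,0.02]'
python3 - <<'E'
from h import *
im=snap('wrist','w15.png'); print(ctrl.get_obs()['eef_pos']); Z=Rq(ctrl.get_obs()['eef_rot'])[:,2]; print(np.degrees(np.arctan2(Z[1],Z[0])))
cv2.imwrite('pics/w15c.png',cv2.resize(im[230:350,190:370,::-1],None,fx=4,fy=4))
E
```

```text
time_s: 18.12
eef_pos: [0.45, 0.2777, 0.112]
eef_rot: [-0.538, 0.538, -0.459, 0.459]
wrist_force: [0.1, -0.5, -1.0]
opening: 0.4
[0.44959732 0.27752461 0.111422  ]
9.050754178858293
```

View pics/w15c.png

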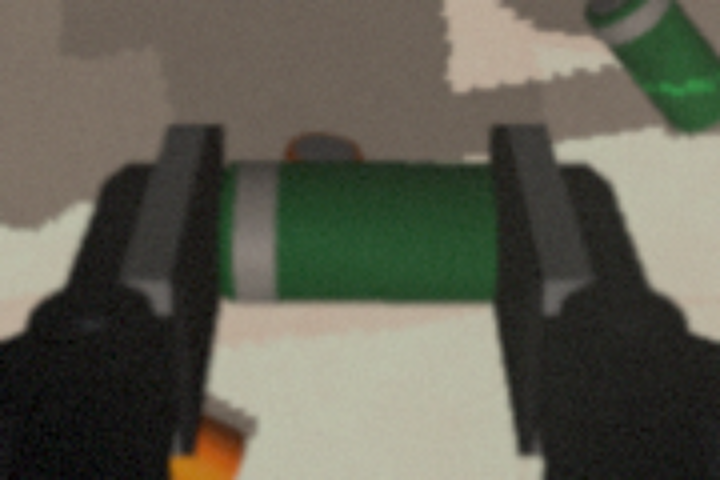

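Run:
```python
from h import *
c=ctrl.camera_info('wrist');T=np.array(c['tool_from_camera'])
C0=(c,T[:3,:3],T[:3,3])
p,d=ray(C0,[[279.5,288],[279.5,271],[279.5,304.5]]) 
for y in(-.005,): print((p+d*((y-p[1])/d[:,1])[:,None]).round(4))
```

```text
[[ 0.0054 -0.005   0.0006]
 [-0.0046 -0.005   0.0006]
 [ 0.0154 -0.005   0.0006]]
```

```bash
python3 -m pendant '[0.002,-0.035,0,0,0,-10.6,0.02,0.002,-0.035,0,0,0,-10.6,0.02,0.002,-0.035,0,0,0,-10.6,0.02,0.002,-0.035,0,0,0,-10.6,0.02,0.002,-0.035,0,0,0,-10.6,0.02,0.002,-0.035,0,0,0,-10.6,0.02,0.002,-0.035,0,0,0,-10.6,0.02,0,-0.033,0,0,0,-10.6,0.02,0,0,0,0,0,0,0.02,0,0,0,0,0,0,0.02]'
python3 - <<'E'
from h import *
im=snap('wrist','w16.png'); o=ctrl.get_obs();print(o['eef_pos']); X=-Rq(o['eef_rot'])[:,0]; print(np.degrees(np.arctan2(X[1],X[0])))
E
```

```text
time_s: 19.42
eef_pos: [0.4638, 0.0004, 0.1115]
eef_rot: [0.088, -0.089, 0.702, -0.701]
wrist_force: [0.1, 0.1, -0.1]
opening: 0.398
[0.46389681 0.00073888 0.11172484]
14.376354806929658
```

View pics/w16.png

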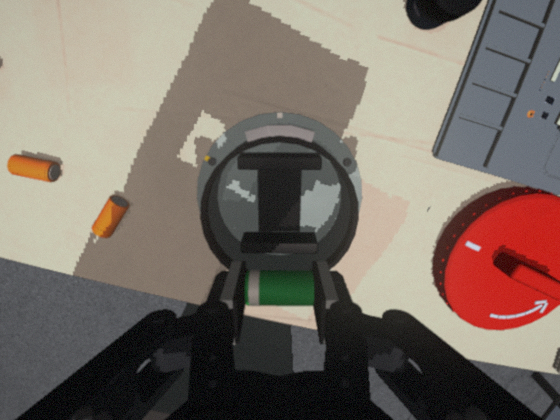

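```bash
python3 -m pendant '[0,-0.0016,-0.03,0,0,-0.5,0.02,0,0,-0.02,0,0,0,0.02,0,0,-0.01,0,0,0,0.02,0,0,0,0,0,0,0.02]'
python3 - <<'E'
from h import *
im=snap('wrist','w17.png'); o=ctrl.get_obs();print(o['eef_pos']); X=-Rq(o['eef_rot'])[:,0]; print(np.degrees(np.arctan2(X[1],X[0])))
E
```

```text
time_s: 19.98
eef_pos: [0.464, -0.001, 0.0519]
eef_rot: [0.085, -0.086, 0.702, -0.702]
wrist_force: [0.5, 0.3, -0.2]
opening: 0.402
[ 0.46468817 -0.00126083  0.05264061]
13.827226027560256
```

View pics/w17.png

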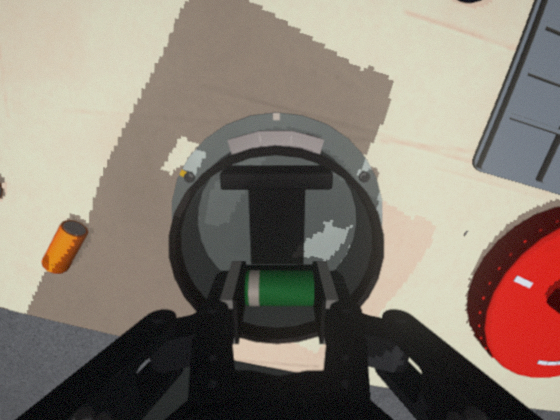

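```bash
python3 -m pendant '[0,0.001,-0.02,0,0,0,0.02,0,0,-0.015,0,0,0,0.02,0,0,0,0,0,0,0.02]'
python3 - <<'E'
from h import *
im=snap('wrist','w18.png'); print(ctrl.get_obs()['eef_pos'])
E
```

```text
time_s: 20.4
eef_pos: [0.4638, -0.0005, 0.0168]
eef_rot: [0.084, -0.085, 0.702, -0.702]
wrist_force: [0.2, 0.6, -0.2]
opening: 0.403
[ 0.46439806 -0.00061652  0.01741992]
```

View pics/w18.png

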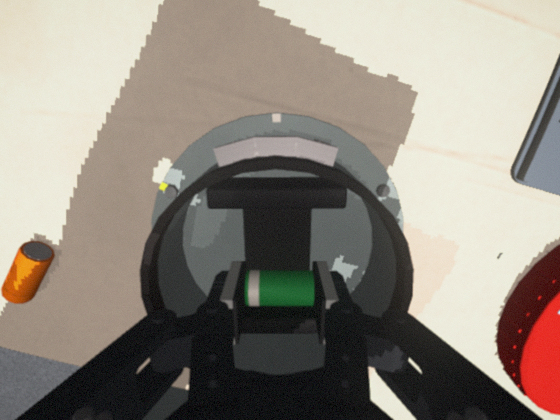

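```bash
python3 -m pendant '[0,0,-0.003,0,0,0,0.02,0,0,-0.0025,0,0,0,0.02,0,0,0,0,0,0,0.02]';  python3 -m pendant '[0,0,-0.001,0,0,0,0.02,0,0,0,0,0,0,0.02]'
```

```text
time_s: 20.82
eef_pos: [0.4646, -0.0007, 0.012]
eef_rot: [0.085, -0.085, 0.702, -0.702]
wrist_force: [-0.0, -0.2, 0.2]
opening: 0.396
time_s: 21.08
eef_pos: [0.4646, -0.0007, 0.011]
eef_rot: [-0.085, 0.085, -0.702, 0.702]
wrist_force: [0.4, 0.2, -0.4]
opening: 0.401
```

```bash
python3 -m pendant '[0,0,-0.001,0,0,0,0.02,0,0,0,0,0,0,0.02]';  python3 -m pendant '[0,0,-0.001,0,0,0,0.02,0,0,0,0,0,0,0.02]'
```

```text
time_s: 21.32
eef_pos: [0.4646, -0.0007, 0.01]
eef_rot: [-0.085, 0.085, -0.702, 0.702]
wrist_force: [1.0, 0.7, 1.0]
opening: 0.401
time_s: 21.58
eef_pos: [0.4648, -0.0007, 0.0098]
eef_rot: [-0.085, 0.085, -0.702, 0.702]
wrist_force: [-4.2, 1.1, 11.0]
opening: 0.402
```

```bash
python3 -m pendant '[0,0,0.001,0,0,0,0.02,0,0,0,0,0,0,0.045,0,0,0,0,0,0,0.05,0,0,0,0,0,0,0.05,0,0,0.02,0,0,0,0.05,0,0,0.04,0,0,0,0.05,0,0,0.05,0,0,0,0.06,0,0,0.03,0,0,0,0.06,0,0,0,0,0,0,0.06]'
python3 - <<'E'
from h import *
im=snap('wrist','w19.png'); print(ctrl.get_obs()['eef_pos'])
g=np.clip(im[100:280,190:370].astype(float)*1.6,0,255).astype(np.uint8)
cv2.imwrite('pics/w19c.png',cv2.resize(g[:,:,::-1],None,fx=3.3,fy=3.3,interpolation=cv2.INTER_CUBIC))
E
```

```text
time_s: 22.7
eef_pos: [0.4665, -0.0012, 0.1526]
eef_rot: [-0.087, 0.083, -0.701, 0.703]
wrist_force: [0.1, -0.4, -0.3]
opening: 0.705
[ 0.46516698 -0.000843    0.15070772]
```

View pics/w19c.png

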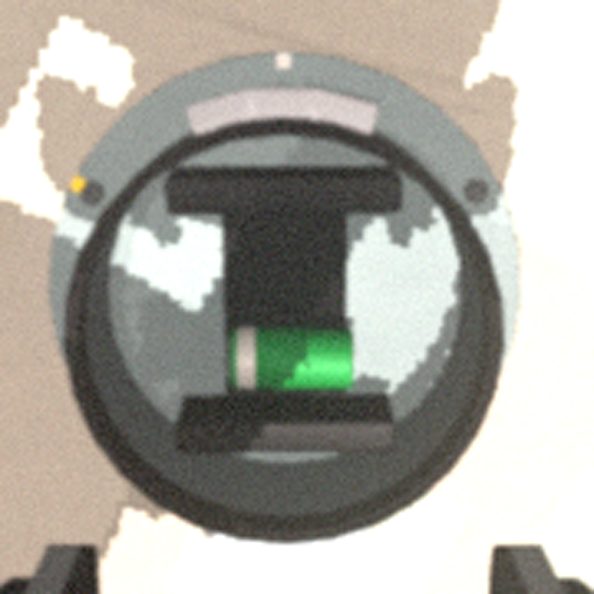

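```bash
cat >> h.py <<'E'
P0=np.array([.4765,.0022]); AP=np.radians(13.9); PX=np.array([np.cos(AP),np.sin(AP)]); PY=np.array([-PX[1],PX[0]])
def potcells(n='wrist',f=None,z=.015):
    im=ctrl.camera(n); C=cam(n); h=cv2.cvtColor(im,cv2.COLOR_RGB2HSV)
    if f: cv2.imwrite('pics/'+f,im[:,:,::-1])
    for s in ctrl.silhouettes('cell_1',n):
        c,_,_=mc(s['mask']); H=np.median(h[s['mask']][:,0]); x0=atz(C,c,z)[0,:2]
        if np.linalg.norm(x0-P0)<.055:
            q,a,e=fitcell(s['mask'],C,x0,z); print(H,c.round(1),'pot xy',((q-P0)@PX*1e3).round(1),((q-P0)@PY*1e3).round(1),'yaw rel Y',round((a-np.degrees(AP))%180-90,1),e)
E
python3 - <<'E'
from h import *
potcells(); print(ctrl.get_obs()['q'].round(2))
E
```

```text
65.0 [278.6 207.1] pot xy -17.1 -0.6 yaw rel Y 0.0 0.41
50.0 [276.6 187.5] pot xy 57.4 -7.7 yaw rel Y -11.9 38.68
[-0.26  0.03  1.96  0.    1.16  1.07]
```

```bash
python3 -m pendant '[0.008,0.04,0,0,0,6,0.06,0.01,0.044,0,0,0,6,0.06,0.01,0.044,0,0,0,6,0.06,0.01,0.044,0,0,0,6,0.06,0.008,0.044,-0.02,0,0,6,0.06,0.0057,0.042,-0.03,0,0,3.7,0.06,0,0,0,0,0,0,0.06,0,0,0,0,0,0,0.06]'
python3 - <<'E'
from h import *
snap('wrist','w20.png'); findcells('wrist'); o=ctrl.get_obs(); print(o['eef_pos']); Z=Rq(o['eef_rot'])[:,2]; print(np.degrees(np.arctan2(Z[1],Z[0])))
E
```

```text
time_s: 23.85
eef_pos: [0.5154, 0.2568, 0.0986]
eef_rot: [0.284, -0.286, 0.647, -0.647]
wrist_force: [0.8, 0.4, 0.2]
opening: 0.703
0.94 [277.4 210.2] hue 60.0 1019 [0.52  0.261] (array([0.5206, 0.261 ]), np.float64(138.1), np.float64(0.43))
0.88 [452.  126.3] hue 30.0 1286 [0.662 0.221] (array([0.661, 0.221]), np.float64(48.8), np.float64(0.55))
0.87 [149.5 196.4] hue 142.0 1116 [0.453 0.338] 
0.82 [261.4 301.3] hue 11.0 826 [0.452 0.208] 
0.67 [208.4 124.5] hue 14.0 1256 [0.528 0.344] 
[0.51683509 0.25633733 0.10065297]
-42.63975920843217
```

View pics/w20.png

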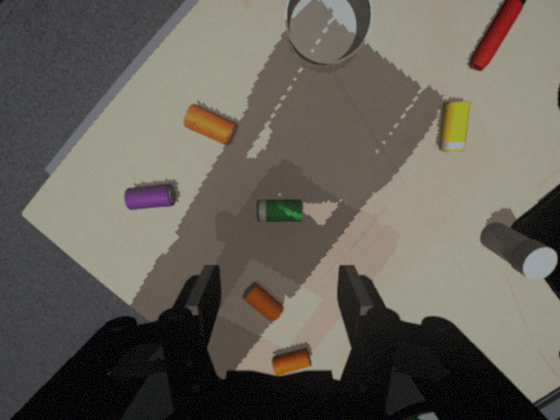

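```bash
python3 -m pendant '[0.0005,0.001,-0.04,0,0,0.5,0.06,0,0,-0.035,0,0,0,0.055,0,0,-0.018,0,0,0,0.055,0,0,-0.004,0,0,0,0.055,0,0,0,0,0,0,0.055]'
```

```text
time_s: 24.62
eef_pos: [0.5177, 0.2583, 0.004]
eef_rot: [-0.288, 0.287, -0.646, 0.646]
wrist_force: [-0.0, 0.8, 0.9]
opening: 0.647
```

```bash
python3 -m pendant '[0,0,0,0,0,0,0.035,0,0,0,0,0,0,0.02,0,0,0,0,0,0,0.02,0,0,0,0,0,0,0.02]'; python3 -m pendant '[0,0,0.01,0,0,0,0.02,0,0,0.03,0,0,0,0.02,0,0,0.04,0,0,0,0.02,0,0,0.03,0,0,0,0.02,0,0,0,0,0,0,0.02,0,0,0,0,0,0,0.02]'
cat >> h.py <<'E'
def held(f):
    o=ctrl.get_obs(); im=snap('wrist',f); X=-Rq(o['eef_rot'])[:,0]; print(o['eef_pos'],'fwd yaw',np.degrees(np.arctan2(X[1],X[0])).round(2))
    c=ctrl.camera_info('wrist');T=np.array(c['tool_from_camera']);C0=(c,T[:3,:3],T[:3,3])
    for s in ctrl.silhouettes('cell_1','wrist'):
        k,_,_=mc(s['mask'])
        if np.hypot(k[0]-279,k[1]-285)<40:
            p,d=ray(C0,[k]); print(k.round(1),s['mask'].sum(),'tool',(p+d*((-.005-p[1])/d[:,1])[:,None]).round(4))
E
python3 -c "
from h import *
held('w21.png')"
```

```text
time_s: 25.12
eef_pos: [0.5184, 0.2587, 0.0047]
eef_rot: [-0.289, 0.286, -0.646, 0.646]
wrist_force: [-0.3, -1.4, 6.7]
opening: 0.398
time_s: 25.88
eef_pos: [0.5161, 0.2582, 0.1125]
eef_rot: [0.287, -0.288, 0.646, -0.646]
wrist_force: [-0.5, 0.1, -0.4]
opening: 0.397
[0.5161412  0.25815207 0.11249861] fwd yaw 47.96
[267.2 300.5] 477 tool [[ 0.0125 -0.005  -0.0053]]
[279.  273.5] 2514 tool [[-0.0036 -0.005   0.0008]]
```

View pics/w21.png

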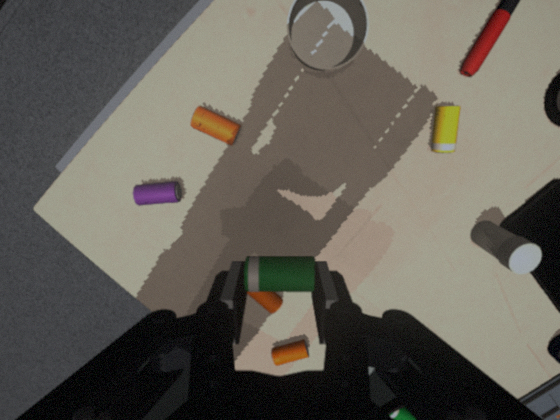

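```bash
python3 -m pendant '[-0.004,-0.036,0,0,0,-5,0.02,-0.004,-0.036,0,0,0,-5,0.02,-0.004,-0.036,0,0,0,-5,0.02,-0.004,-0.036,0,0,0,-5,0.02,-0.004,-0.036,0,0,0,-5,0.02,-0.004,-0.036,0,0,0,-5,0.02,-0.002,-0.036,0,0,0,-4,0.02,0,0,0,0,0,0,0.02,0,0,0,0,0,0,0.02]'
python3 -c "
from h import *
held('w22.png')"
```

```text
time_s: 27.1
eef_pos: [0.4902, 0.0067, 0.1122]
eef_rot: [0.085, -0.086, 0.702, -0.702]
wrist_force: [-0.6, -0.2, -0.1]
opening: 0.4
[0.49018452 0.00667673 0.11219829] fwd yaw 13.96
[280.6 247.2] 706 tool [[-0.0187 -0.005   0.0017]]
[278.9 273.7] 2588 tool [[-0.0039 -0.005   0.0009]]
```

```bash
python3 -m pendant '[0,-0.0005,-0.03,0,0,0,0.02,0,0,-0.03,0,0,0,0.02,0,0,-0.02,0,0,0,0.02,0,0,-0.015,0,0,0,0.02,0,0,0,0,0,0,0.02]'
python3 -c "
from h import *
held('w23.png')"
```

```text
time_s: 27.82
eef_pos: [0.4899, 0.0065, 0.017]
eef_rot: [0.085, -0.087, 0.702, -0.702]
wrist_force: [-0.3, -0.4, -0.5]
opening: 0.401
[0.48987276 0.00654404 0.01696792] fwd yaw 14.02
[278.6 277.1] 2058 tool [[-0.002  -0.005   0.0007]]
[281.  320.7] 2068 tool [[ 0.0249 -0.005   0.002 ]]
```

View pics/w23.png

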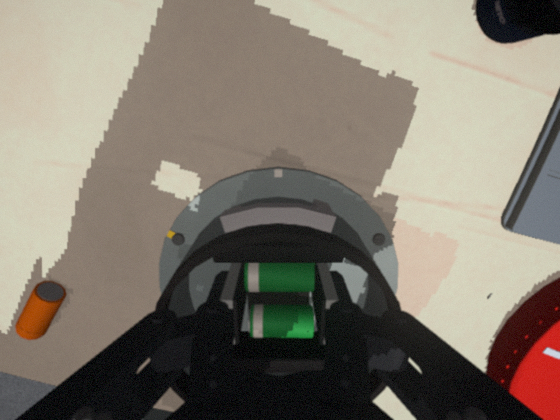

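```bash
python3 -m pendant '[0,0,-0.003,0,0,0,0.02,0,0,-0.0025,0,0,0,0.02,0,0,0,0,0,0,0.02]';  python3 -m pendant '[0,0,-0.001,0,0,0,0.02,0,0,0,0,0,0,0.02]';  python3 -m pendant '[0,0,-0.001,0,0,0,0.02,0,0,0,0,0,0,0.02]'
```

```text
time_s: 28.3
eef_pos: [0.4911, 0.0057, 0.0126]
eef_rot: [-0.086, 0.086, -0.702, 0.702]
wrist_force: [0.2, -0.2, -0.3]
opening: 0.4
time_s: 28.55
eef_pos: [0.4909, 0.0057, 0.0115]
eef_rot: [-0.086, 0.086, -0.702, 0.702]
wrist_force: [0.0, 0.6, -0.2]
opening: 0.4
time_s: 28.8
eef_pos: [0.491, 0.0057, 0.0108]
eef_rot: [-0.086, 0.086, -0.702, 0.702]
wrist_force: [-1.7, -0.0, 3.5]
opening: 0.401
```

Contact. Release and rise.

```bash
python3 -m pendant '[0,0,0,0,0,0,0.045,0,0,0,0,0,0,0.05,0,0,0,0,0,0,0.05,0,0,0.02,0,0,0,0.05,0,0,0.04,0,0,0,0.05,0,0,0.05,0,0,0,0.06,-0.02,0,0.03,0,0,0,0.06,0,0,0,0,0,0,0.06,0,0,0,0,0,0,0.06]'
python3 - <<'E'
from h import *
potcells(f='w24.png'); print(ctrl.get_obs()['eef_pos'])
im=cv2.imread('pics/w24.png')
g=np.clip(im[100:280,190:370].astype(float)*1.6,0,255).astype(np.uint8)
cv2.imwrite('pics/w24c.png',cv2.resize(g,None,fx=3.3,fy=3.3,interpolation=cv2.INTER_CUBIC))
E
```

```text
time_s: 29.92
eef_pos: [0.4705, 0.0058, 0.1497]
eef_rot: [0.086, -0.086, 0.702, -0.702]
wrist_force: [-0.9, 0.6, 0.1]
opening: 0.702
66.0 [284.5 213.6] pot xy -16.2 -0.4 yaw rel Y -2.1 0.73
65.0 [285.4 178.9] pot xy 17.7 -1.4 yaw rel Y -2.7 0.74
[0.47017233 0.00593026 0.14902838]
```

View pics/w24c.png

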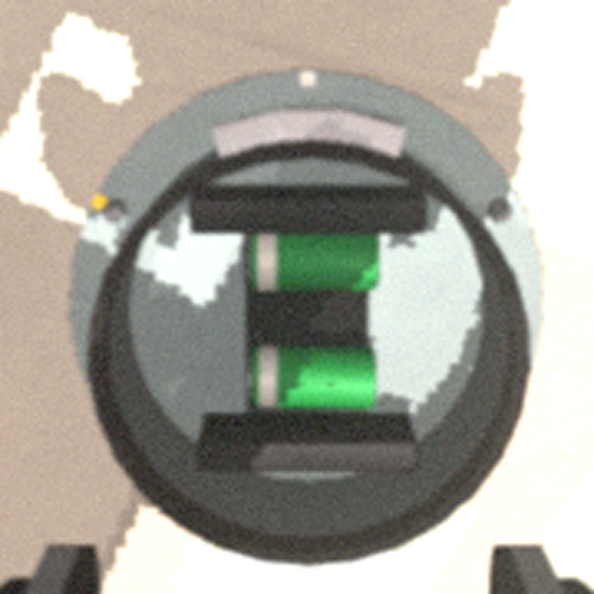

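```bash
python3 -m pendant '[0.03,0.035,0,0,0,-9,0.06,0.033,0.036,0,0,0,-9,0.06,0.033,0.036,0,0,0,-9,0.06,0.033,0.036,0,0,0,-9,0.06,0.032,0.036,-0.01,0,0,-9,0.06,0.03,0.036,-0.02,0,0,-9.4,0.06,0,0,0,0,0,0,0.06,0,0,0,0,0,0,0.06]'
python3 - <<'E'
from h import *
im=snap('wrist','w25.png'); C=cam('wrist'); findcells('wrist'); o=ctrl.get_obs(); print(o['eef_pos'],o['q'].round(2)); Z=Rq(o['eef_rot'])[:,2]; print(np.degrees(np.arctan2(Z[1],Z[0])))
for s in ctrl.silhouettes('marker','wrist'):
    ys,xs=np.nonzero(s['mask']); q=atz(C,np.c_[xs,ys],.007)[:,:2]; d=(q-[.661,.221]); i=np.argmin((d**2).sum(1)); print(s['score'],len(xs),q.mean(0),'nearest',q[i],np.linalg.norm(d[i]))
E
```

```text
time_s: 31.02
eef_pos: [0.6609, 0.2205, 0.1184]
eef_rot: [0.245, -0.243, -0.663, 0.664]
wrist_force: [-0.4, -0.1, 1.3]
opening: 0.705
0.97 [484.8 327.5] hue 12.0 655 [0.425 0.139] 
0.96 [277.5 212.5] hue 23.0 825 [0.661 0.222] (array([0.6608, 0.2216]), np.float64(48.5), np.float64(0.61))
0.69 [275.1 365. ] hue 12.0 326 [0.532 0.335] 
[0.66185552 0.21989297 0.12123729] [ 0.15  0.55  1.35 -0.    1.24  2.43]
-130.46172584618506
0.59 2134 [0.7532586  0.26568222] nearest [0.69795304 0.24206547] 0.042535645960156306
```

View pics/w25.png

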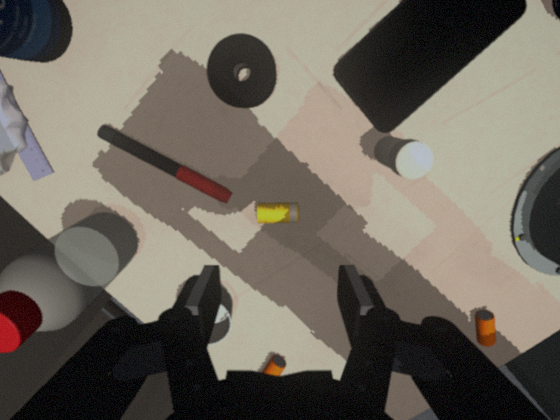

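```bash
python3 -m pendant '[-0.001,0.0012,-0.04,0,0,-0.3,0.05,0,0,-0.03,0,0,0,0.046,0,0,0,0,0,0,0.046,0,0,0,0,0,0,0.046]'
python3 - <<'E'
from h import *
im=snap('wrist','w26.png'); o=ctrl.get_obs(); print(o['eef_pos'],o['opening']); findcells('wrist')
E
```

```text
time_s: 31.72
eef_pos: [0.6619, 0.2218, 0.0525]
eef_rot: [-0.245, 0.247, 0.663, -0.662]
wrist_force: [-0.1, 0.1, 0.4]
opening: 0.538
[0.66233833 0.22191303 0.05303161] 0.534998482841577
0.91 [535.2 377.1] hue 12.0 1026 [0.426 0.139] 
0.86 [280.3 244.2] hue 22.0 1452 [0.661 0.222] (array([0.6602, 0.2219]), np.float64(50.8), np.float64(0.79))
```

View pics/w26.png

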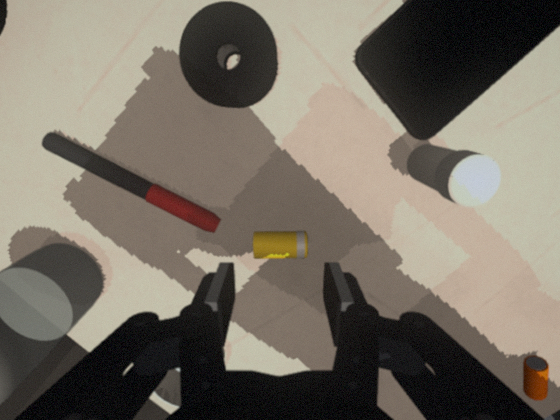

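```bash
python3 -m pendant '[-0.0018,0.0003,-0.03,0,0,0,0.046,0,0,-0.0155,0,0,0,0.046,0,0,0,0,0,0,0.046]'
python3 -c "
from h import *
snap('wrist','w27.png')"
```

```text
time_s: 32.25
eef_pos: [0.6579, 0.2221, 0.0038]
eef_rot: [0.247, -0.245, -0.662, 0.663]
wrist_force: [-0.5, 0.1, -0.1]
opening: 0.539
```

View pics/w27.png

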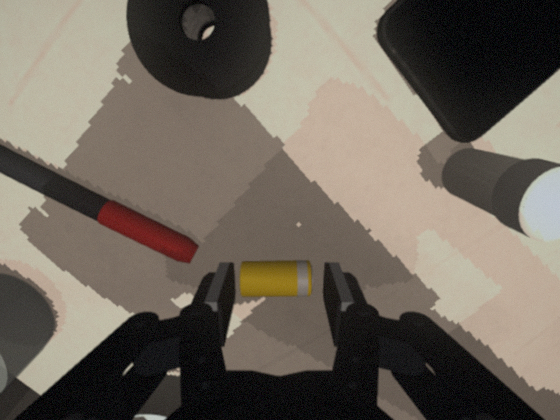

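```bash
python3 -m pendant '[0,0,0.0015,0,0,0,0.046,0,0,0,0,0,0,0.03,0,0,0,0,0,0,0.02,0,0,0,0,0,0,0.02,0,0,0,0,0,0,0.02]'; python3 -m pendant '[0,0,0.01,0,0,0,0.02,0,0,0.03,0,0,0,0.02,0,0,0.04,0,0,0,0.02,0,0,0.03,0,0,0,0.02,0,0,0,0,0,0,0.02,0,0,0,0,0,0,0.02]'
python3 -c "
from h import *
held('w28.png')"
```

```text
time_s: 32.92
eef_pos: [0.6605, 0.2225, 0.0084]
eef_rot: [-0.245, 0.247, 0.663, -0.662]
wrist_force: [0.2, 0.2, 6.5]
opening: 0.393
time_s: 33.67
eef_pos: [0.6582, 0.2222, 0.1156]
eef_rot: [0.247, -0.246, -0.663, 0.663]
wrist_force: [-0.4, -0.3, -1.2]
opening: 0.397
[0.65824704 0.22215623 0.11559823] fwd yaw -40.75
[278.5 276.1] 2344 tool [[-0.0032 -0.005   0.0003]]
```

View pics/w28.png

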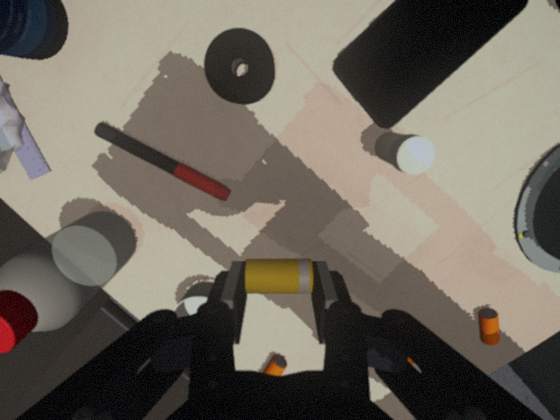

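```bash
python3 -m pendant '[-0.025,-0.03,0,0,0,7,0.02,-0.027,-0.032,0,0,0,8,0.02,-0.027,-0.032,0,0,0,8,0.02,-0.027,-0.032,0,0,0,8,0.02,-0.026,-0.032,0,0,0,8,0.02,-0.025,-0.032,0,0,0,8,0.02,-0.025,-0.0305,0,0,0,7.6,0.02,0,0,0,0,0,0,0.02,0,0,0,0,0,0,0.02,0,0,0,0,0,0,0.02]'
python3 -c "
from h import *
held('w29.png')"
```

```text
time_s: 35.02
eef_pos: [0.4774, 0.0024, 0.1163]
eef_rot: [0.085, -0.085, 0.702, -0.702]
wrist_force: [-0.1, -0.4, -0.4]
opening: 0.392
[0.47738186 0.00239038 0.11626271] fwd yaw 13.87
[278.3 276.1] 2338 tool [[-0.0025 -0.005   0.0006]]
```

View pics/w29.png

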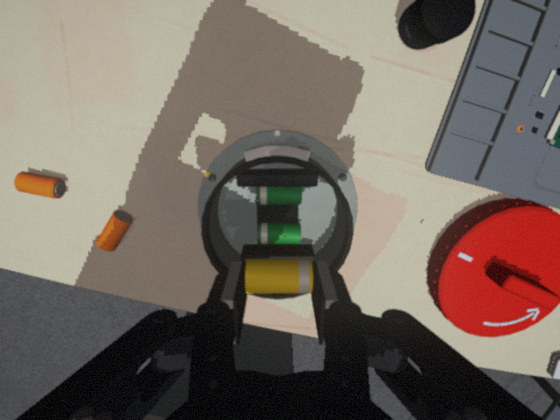

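```bash
python3 -m pendant '[-0.001,-0.0005,-0.03,0,0,0,0.02,0,0,-0.03,0,0,0,0.02,0,0,-0.02,0,0,0,0.02,0,0,0,0,0,0,0.02,0,0,0,0,0,0,0.02]'
python3 - <<'E'
from h import *
held('w30.png')
im=cv2.imread('pics/w30.png');cv2.imwrite('pics/w30c.png',cv2.resize(np.clip(im[150:350,180:380].astype(float)*1.5,0,255).astype(np.uint8),None,fx=3,fy=3))
E
```

```text
time_s: 35.75
eef_pos: [0.4767, 0.0014, 0.0371]
eef_rot: [-0.086, 0.085, -0.702, 0.702]
wrist_force: [0.5, -0.2, 0.6]
opening: 0.395
[0.47667853 0.00143034 0.0371363 ] fwd yaw 13.88
[278.  276.2] 2375 tool [[-0.0025 -0.005   0.0004]]
```

View pics/w30c.png

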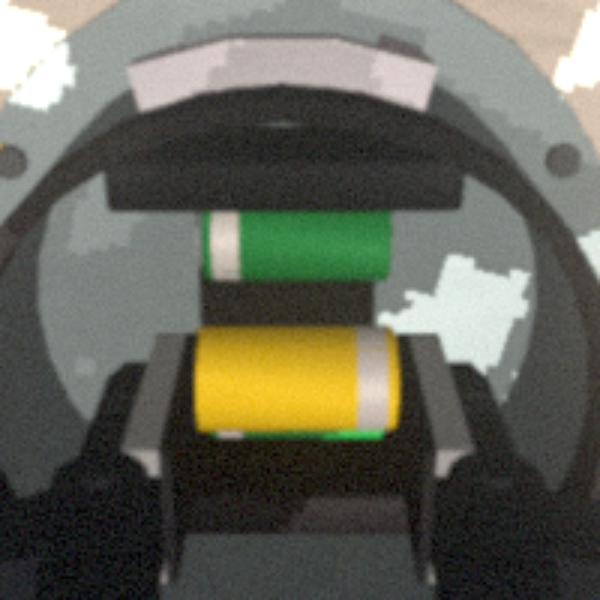

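```bash
python3 -m pendant '[0,0,-0.008,0,0,0,0.02,0,0,-0.006,0,0,0,0.02,0,0,0,0,0,0,0.02]'; python3 -m pendant '[0,0,-0.003,0,0,0,0.02,0,0,0,0,0,0,0.02]';python3 -m pendant '[0,0,-0.003,0,0,0,0.02,0,0,0,0,0,0,0.02]'
```

```text
time_s: 36.22
eef_pos: [0.4754, 0.0014, 0.0219]
eef_rot: [0.085, -0.086, 0.702, -0.702]
wrist_force: [-0.0, -0.7, -1.0]
opening: 0.397
time_s: 36.48
eef_pos: [0.4758, 0.0013, 0.0193]
eef_rot: [0.085, -0.085, 0.702, -0.702]
wrist_force: [-0.3, -0.4, -0.4]
opening: 0.395
time_s: 36.72
eef_pos: [0.4758, 0.0013, 0.0163]
eef_rot: [0.085, -0.085, 0.702, -0.702]
wrist_force: [0.4, -0.0, -0.2]
opening: 0.396
```

```bash
python3 -m pendant '[0,0,-0.001,0,0,0,0.02,0,0,0,0,0,0,0.02]';python3 -m pendant '[0,0,-0.001,0,0,0,0.02,0,0,0,0,0,0,0.02]'; python3 -c "
from h import *
held('w31.png')"
```

```text
time_s: 36.98
eef_pos: [0.4761, 0.0013, 0.0155]
eef_rot: [-0.085, 0.085, -0.702, 0.702]
wrist_force: [0.6, -0.4, 0.8]
opening: 0.4
time_s: 37.22
eef_pos: [0.4764, 0.0013, 0.0147]
eef_rot: [-0.086, 0.085, -0.702, 0.702]
wrist_force: [0.4, 0.2, 2.4]
opening: 0.394
[0.47640313 0.00128209 0.01473503] fwd yaw 13.85
[278.6 277.2] 2182 tool [[-0.0019 -0.005   0.0007]]
[278.4 307.8] 1811 tool [[ 0.0166 -0.005   0.0006]]
[277.7 248.8] 1754 tool [[-0.0178 -0.005   0.0003]]
```

View pics/w31.png

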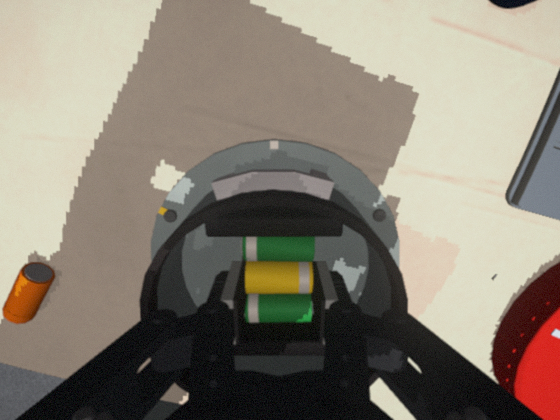

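```bash
python3 -m pendant '[0,0,-0.001,0,0,0,0.02,0,0,0,0,0,0,0.02]'; python3 -m pendant '[0,0,0,0,0,0,0.045,0,0,0,0,0,0,0.05,0,0,0,0,0,0,0.05,0,0,0.02,0,0,0,0.05,0,0,0.04,0,0,0,0.05,0,0,0.05,0,0,0,0.06,0,0,0.03,0,0,0,0.06,0,0,0,0,0,0,0.06,0,0,0,0,0,0,0.06]'
python3 - <<'E'
from h import *
potcells(f='w32.png'); print(ctrl.get_obs()['eef_pos'])
im=cv2.imread('pics/w32.png')
g=np.clip(im[100:280,190:370].astype(float)*1.6,0,255).astype(np.uint8)
cv2.imwrite('pics/w32c.png',cv2.resize(g,None,fx=3.3,fy=3.3,interpolation=cv2.INTER_CUBIC))
E
```

```text
time_s: 37.58
eef_pos: [0.4765, 0.0013, 0.0143]
eef_rot: [-0.086, 0.085, -0.702, 0.702]
wrist_force: [-2.2, 0.6, 10.0]
opening: 0.396
time_s: 38.7
eef_pos: [0.4753, 0.0015, 0.1525]
eef_rot: [0.085, -0.086, 0.702, -0.702]
wrist_force: [-0.3, 0.7, -0.8]
opening: 0.696
62.0 [278.7 181.9] pot xy 16.8 -0.9 yaw rel Y -4.8 0.85
64.0 [279.1 219.3] pot xy -19.5 -0.6 yaw rel Y 0.7 0.92
23.0 [278.6 200.3] pot xy -0.9 -1.2 yaw rel Y 1.9 0.86
[0.47482539 0.00152468 0.15187136]
```

View pics/w32c.png

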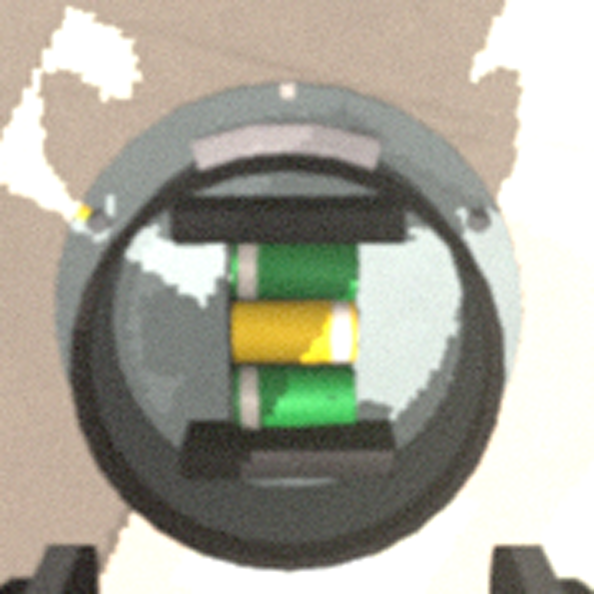

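View pics/w32.png

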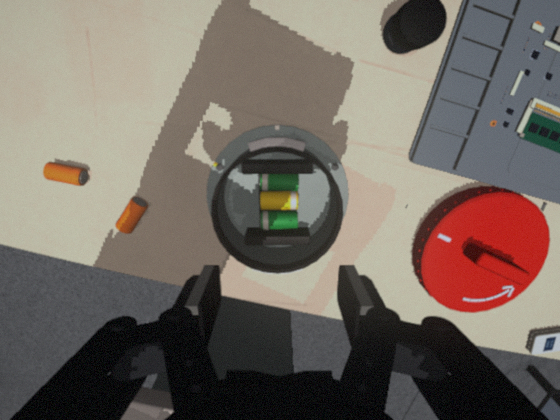

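```bash
python3 - <<'E'
from h import *
for f in('top0','scene0','t6'):
    h=cv2.cvtColor(cv2.imread(f'pics/{f}.png'),cv2.COLOR_BGR2HSV)
    for nm,a,b in(('blue',95,130),('green',45,80),('yel',24,34)):
        m=((h[...,0]>=a)&(h[...,0]<=b)&(h[...,1]>120)&(h[...,2]>50)).astype(np.uint8)
        n,l,s,c=cv2.connectedComponentsWithStats(m); print(f,nm,[(c[i].round().astype(int).tolist(),int(s[i,4])) for i in range(1,n) if 25<s[i,4]<600])
E
python3 -m pendant '[-0.002,-0.03,0.02,0,0,10,0.0854,-0.003,-0.034,0.02,0,0,10,0.0854,-0.004,-0.034,0,0,0,10,0.0854,-0.004,-0.034,0,0,0,10,0.0854,-0.005,-0.034,0,0,0,10,0.0854,-0.005,-0.034,0,0,0,10,0.0854,0,0,0,0,0,0,0.0854,0,0,0,0,0,0,0.0854]'
python3 - <<'E'
from h import *
im=snap('wrist','w33.png'); C=cam('wrist'); m=redmask(im); print(m.sum(),fitlid([(C,m)],.039,(.452,-.198)),fitlid([(C,m)],None,(.452,-.198))); o=ctrl.get_obs(); print(o['eef_pos'])
X=-Rq(o['eef_rot'])[:,0]; print(np.degrees(np.arctan2(X[1],X[0])))
ys,xs=np.nonzero(m); a,b=ys.min(),xs.min(); print(a,b)
cv2.imwrite('pics/w33c.png',cv2.resize(im[a-5:a+145,b-5:b+145,::-1],None,fx=4,fy=4,interpolation=cv2.INTER_CUBIC))
E
```

```text
top0 blue [([539, 187], 29), ([549, 262], 228)]
top0 green [([482, 104], 451), ([369, 210], 107), ([179, 239], 58), ([172, 265], 57)]
top0 yel [([193, 185], 61)]
scene0 blue [([363, 50], 55), ([129, 111], 516), ([142, 135], 46), ([109, 210], 273)]
scene0 green [([318, 190], 26), ([192, 288], 54), ([202, 311], 72)]
scene0 yel [([170, 252], 59)]
t6 blue [([539, 187], 29), ([550, 262], 229)]
t6 green [([482, 104], 458), ([369, 210], 107), ([179, 239], 59), ([172, 265], 56)]
t6 yel [([193, 185], 60)]
time_s: 39.8
eef_pos: [0.4524, -0.198, 0.1923]
eef_rot: [0.424, -0.424, 0.567, -0.565]
wrist_force: [-0.5, -0.3, 0.2]
opening: 1.0
12023 (array([ 0.4718526 , -0.21352646]), np.float64(1.811965950855834)) (array([ 0.472586  , -0.21663247,  0.03024869]), np.float64(0.35429618183346456))
[ 0.45263226 -0.19773789  0.19258599]
73.77767542840537
136 238
```

View pics/w33c.png

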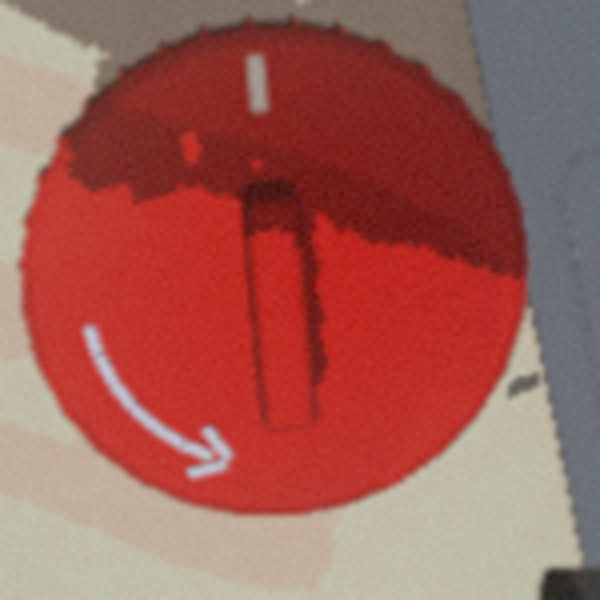

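View pics/w33.png

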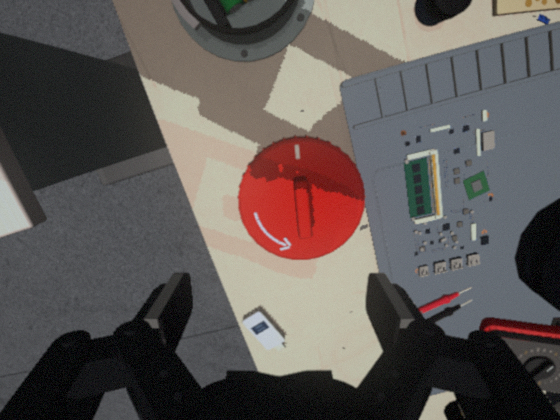

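Run:
```python
from h import *
C=cam('wrist'); f=lambda a:np.array(a,float)/4+[233,131]
L=atz(C,f([[248,228],[265,425]]),.052); d=L[0]-L[1]; print('left edge yaw',np.degrees(np.arctan2(d[1],d[0])))
s=atz(C,f([[256,60],[260,108]]),.026); d=s[0]-s[1]; print('stripe yaw',np.degrees(np.arctan2(d[1],d[0])))
c=np.array([.472,-.2138]); m=s.mean(0)[:2]-c; print('stripe radial',np.degrees(np.arctan2(m[1],m[0])),np.linalg.norm(m))
b=atz(C,f([[291,429]]),.052)[0,:2]; a=np.radians(68.5); print('centre from wing end',b+.03*np.array([np.cos(a),np.sin(a)]))
for a in (67,69,71):
    u=np.array([np.cos(np.radians(a)),np.sin(np.radians(a))]);v=np.array([-u[1],u[0]])
    P=[[*(c+i*.03*u+j*.007*v),.052] for i,j in((1,1),(1,-1),(-1,-1),(-1,1))]; print(a,((proj(C,P)-[233,131])*4).round(0).tolist())
```

```text
left edge yaw 79.56687112449238
stripe yaw 79.62596123363831
stripe radial 78.3465704679986 0.05235180339897566
centre from wing end [ 0.47872558 -0.21562845]
67 [[266.0, 191.0], [325.0, 198.0], [288.0, 432.0], [232.0, 426.0]]
69 [[261.0, 192.0], [321.0, 197.0], [292.0, 432.0], [236.0, 427.0]]
71 [[257.0, 193.0], [316.0, 196.0], [296.0, 431.0], [240.0, 429.0]]
```

```bash
python3 -m pendant '[0.01,-0.008,-0.03,0,0,3,0.0854,0.01,-0.008,-0.04,0,0,2.5,0.0854,0,0,-0.03,0,0,0,0.05,0,0,0,0,0,0,0.05,0,0,0,0,0,0,0.05]'
python3 -c "
from h import *
held('w34.png')"
```

```text
time_s: 40.48
eef_pos: [0.4736, -0.2144, 0.0945]
eef_rot: [-0.452, 0.451, -0.544, 0.544]
wrist_force: [0.1, 0.0, 1.2]
opening: 0.586
[ 0.47363328 -0.21443781  0.09449498] fwd yaw 79.38
```

View pics/w34.png

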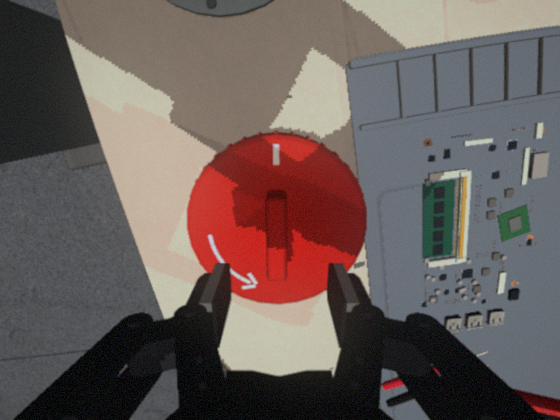

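```bash
python3 -m pendant '[-0.001,0,-0.03,0,0,0,0.04,0,0,-0.02,0,0,0,0.04,0,0,-0.0125,0,0,0,0.04,0,0,0,0,0,0,0.04]'; python3 -m pendant '[0,0,0,0,0,0,0.02,0,0,0,0,0,0,0,0,0,0,0,0,0,0,0,0,0,0,0,0,0,0,0,0,0,0,0,0]'
python3 -c "
from h import *
held('w35.png')"
```

```text
time_s: 41.08
eef_pos: [0.472, -0.2147, 0.0311]
eef_rot: [0.451, -0.451, 0.544, -0.544]
wrist_force: [0.1, -0.4, -0.1]
opening: 0.468
time_s: 41.7
eef_pos: [0.4723, -0.2151, 0.0323]
eef_rot: [-0.451, 0.452, -0.544, 0.545]
wrist_force: [-2.9, 0.9, 5.5]
opening: 0.148
[ 0.47229154 -0.21511278  0.03226211] fwd yaw 79.37
```

View pics/w35.png

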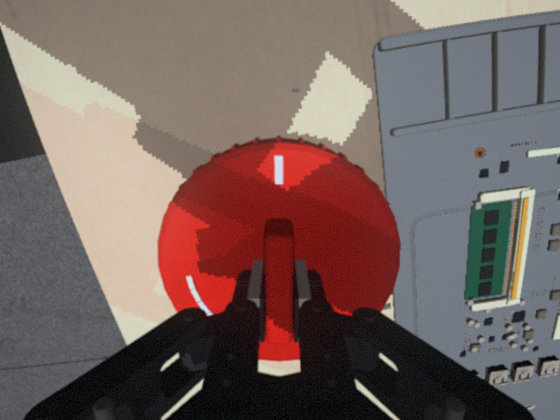

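```bash
cat >> h.py <<'E'
def lidrel(dz,f):
    im=snap('wrist',f); o=ctrl.get_obs(); C=cam('wrist',o); m=redmask(im); m[262:]=False
    # full contour only from upper part
    h=lambda p:lidhull(C,p[0],p[1],o['eef_pos'][2]+dz)
    c=max(cv2.findContours(m.astype(np.uint8),cv2.RETR_EXTERNAL,cv2.CHAIN_APPROX_NONE)[0],key=len)[:,0]
    c=c[(c[:,1]<255)]
    g=lambda p:np.abs(np.array([cv2.pointPolygonTest(h(p/100),(float(a[0]),float(a[1])),True)-.5 for a in c[::3]])).mean()
    r=minimize(g,o['eef_pos'][:2]*100,method='Nelder-Mead'); q=r.x/100
    X=-Rq(o['eef_rot'])[:2,0]; Y=np.array([-X[1],X[0]]); d=q-o['eef_pos'][:2]
    print('lid',q.round(4),'rel fwd,left mm',(d@X*1e3).round(2),(d@Y*1e3).round(2),'res',r.fun.round(2),'tcp',o['eef_pos'].round(4))
E
python3 - <<'E'
from h import *
lidrel(.0067,'w36.png')
for f,dz,pos,yaw in (('w5.png',.0092,(.4768,.002,.055),73.9),('w7.png',.0092,(.4518,-.1976,.0472),73.9)):
    pass
E
```

```text
lid [ 0.4725 -0.2171] rel fwd,left mm -1.94 -0.54 res 1.54 tcp [ 0.4723 -0.2151  0.0323]
```

Run:
```python
from h import *
c=ctrl.camera_info('wrist');T=np.array(c['tool_from_camera']);
# work in tool coordinates: hull of discs in tool frame (y down) -> map: world-like frame fwd=-x, left=?, up=-y
M=np.array([[-1,0,0],[0,0,-1.],[0,-1,0]])  # tool->(fwd,left?,up)
C0=(c,M@T[:3,:3],M@T[:3,3]); print(np.linalg.det(M))
for f,dz in (('w4.png',.0092),('w5.png',.0092),('w7.png',.0092),('w35.png',.0067),('w36.png',.0067)):
    im=cv2.imread('pics/'+f)[:,:,::-1]; m=redmask(np.ascontiguousarray(im))
    k=max(cv2.findContours(m.astype(np.uint8),cv2.RETR_EXTERNAL,cv2.CHAIN_APPROX_NONE)[0],key=len)[:,0]; k=k[(k[:,1]<240)]
    for zz in (dz,):
        g=lambda p:np.abs(np.array([cv2.pointPolygonTest(lidhull(C0,p[0]/100,p[1]/100,zz,p[2]/100),(float(a[0]),float(a[1])),True)-.5 for a in k[::3]])).mean()
        r=minimize(g,[0,0,6.85],method='Nelder-Mead'); print(f,r.x*10,r.fun)
```

```text
1.0
w4.png [ 0.35512555 -0.27314569 65.85501614] 0.8108187236961415
w5.png [ 0.32536749 -0.35682191 66.01150826] 0.8976141267580986
w7.png [ 0.36819725 -0.43047625 65.8348609 ] 0.8692453559373868
w35.png [-2.39632944e-02 -4.60678237e-01  6.68176918e+01] 0.9953760287370381
w36.png [-1.00991269e-01 -4.89108005e-02  6.68401361e+01] 1.0142708102477909
```

```bash
python3 -m pendant '[0,0,0.01,0,0,0,0,0,0,0.03,0,0,0,0,0,0,0.04,0,0,0,0,0,0,0.03,0,0,0,0,0.001,0.04,0,0,0,-1,0,0.001,0.045,0,0,0,-1,0,0.001,0.045,0,0,0,-1,0,0.001,0.045,0,0,0,-1.5,0,0,0.0425,0,0,0,-1,0,0,0,0,0,0,0,0,0,0,0,0,0,0,0,0,0,0,0,0,0,0]'
python3 -c "
from h import *
held('w37.png'); snap('scene','s37.png')"
```

```text
time_s: 43.35
eef_pos: [0.4762, 0.0018, 0.1412]
eef_rot: [-0.425, 0.424, -0.565, 0.566]
wrist_force: [1.0, -0.2, -2.4]
opening: 0.149
[0.47617632 0.00177602 0.14122375] fwd yaw 73.79
```

View pics/w37.png

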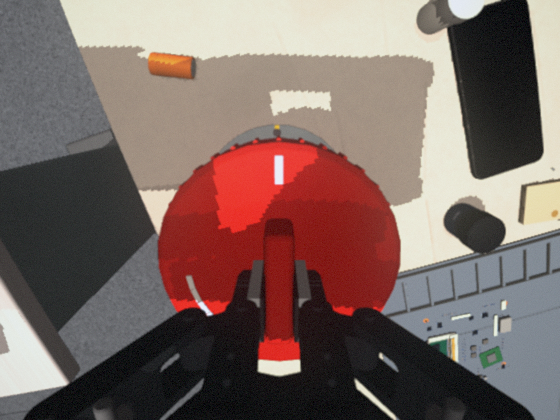

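View pics/s37.png

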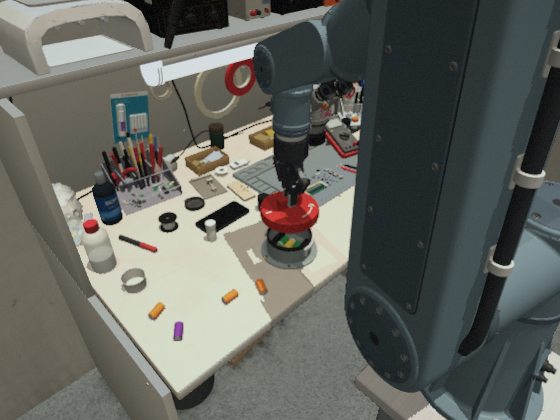

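```bash
python3 -m pendant '[0.0005,0.0005,-0.03,0,0,0,0,0,0,-0.02,0,0,0,0,0,0,-0.01,0,0,0,0,0,0,-0.005,0,0,0,0,0,0,0,0,0,0,0]'; python3 -m pendant '[0,0,-0.004,0,0,0,0,0,0,0,0,0,0,0]';  python3 -m pendant '[0,0,-0.003,0,0,0,0,0,0,0,0,0,0,0]'
```

```text
time_s: 44.12
eef_pos: [0.4768, 0.0031, 0.0762]
eef_rot: [-0.425, 0.425, -0.565, 0.565]
wrist_force: [-0.5, -0.1, -3.4]
opening: 0.147
time_s: 44.38
eef_pos: [0.4766, 0.0033, 0.0721]
eef_rot: [-0.425, 0.425, -0.565, 0.565]
wrist_force: [0.1, 0.1, -2.8]
opening: 0.147
time_s: 44.62
eef_pos: [0.4765, 0.0033, 0.0689]
eef_rot: [-0.425, 0.425, -0.565, 0.565]
wrist_force: [0.6, -0.4, -2.9]
opening: 0.148
```

```bash
python3 -m pendant '[0.0003,-0.0008,-0.002,0,0,0,0,0,0,0,0,0,0,0]';  python3 -m pendant '[0,0,-0.002,0,0,0,0,0,0,0,0,0,0,0]';  python3 -m pendant '[0,0,-0.002,0,0,0,0,0,0,0,0,0,0,0]';  python3 -m pendant '[0,0,-0.002,0,0,0,0,0,0,0,0,0,0,0]'
```

```text
time_s: 44.88
eef_pos: [0.4768, 0.0024, 0.0668]
eef_rot: [0.425, -0.425, 0.565, -0.565]
wrist_force: [-0.6, -0.2, -2.3]
opening: 0.148
time_s: 45.12
eef_pos: [0.477, 0.0024, 0.0655]
eef_rot: [-0.425, 0.425, -0.565, 0.565]
wrist_force: [-2.9, 0.5, 5.1]
opening: 0.147
time_s: 45.38
eef_pos: [0.477, 0.0024, 0.0637]
eef_rot: [-0.425, 0.425, -0.565, 0.565]
wrist_force: [-4.1, 1.2, 6.3]
opening: 0.151
time_s: 45.62
eef_pos: [0.4771, 0.0024, 0.0619]
eef_rot: [-0.425, 0.425, -0.565, 0.565]
wrist_force: [-5.1, 1.1, 7.4]
opening: 0.151
```

```bash
python3 -m pendant '[0,0,-0.002,0,0,0,0,0,0,-0.0023,0,0,0,0,0,0,0,0,0,0,0,0,0,0,0,0,0,0]'
python3 -c "
from h import *
held('w38.png'); im=snap('scene','s38.png'); cv2.imwrite('pics/s38c.png',cv2.resize(im[190:280,240:340,::-1],None,fx=6,fy=6,interpolation=cv2.INTER_CUBIC))"
```

```text
time_s: 46.12
eef_pos: [0.4771, 0.0024, 0.0578]
eef_rot: [-0.425, 0.425, -0.565, 0.565]
wrist_force: [-5.7, 0.0, 11.2]
opening: 0.148
[0.47711051 0.00240738 0.0577964 ] fwd yaw 73.87
```

View pics/s38c.png

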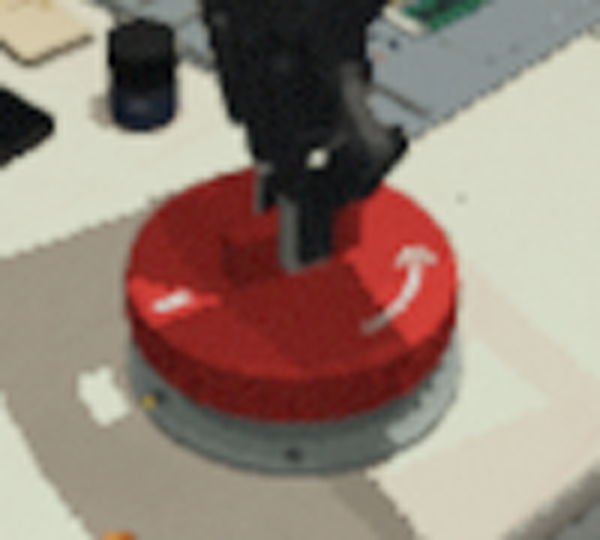

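```bash
python3 -m pendant '[0,0,-0.0003,0,0,-6,0,0,0,0,0,0,-7,0,0,0,0,0,0,-7,0,0,0,0,0,0,0,0]'; python3 -m pendant '[0,0,0,0,0,-8,0,0,0,0,0,0,-8,0,0,0,0,0,0,0,0]'; python3 -m pendant '[0,0,0,0,0,-8,0,0,0,0,0,0,-8,0,0,0,0,0,0,0,0]'
```

```text
time_s: 46.78
eef_pos: [0.477, 0.0019, 0.0576]
eef_rot: [-0.32, 0.32, -0.63, 0.631]
wrist_force: [-6.0, -1.4, 11.0]
opening: 0.153
time_s: 47.15
eef_pos: [0.4768, 0.0017, 0.0575]
eef_rot: [-0.229, 0.229, -0.669, 0.669]
wrist_force: [-6.2, -3.6, 11.3]
opening: 0.146
time_s: 47.52
eef_pos: [0.4764, 0.0017, 0.0573]
eef_rot: [-0.133, 0.134, -0.694, 0.695]
wrist_force: [-8.0, -3.6, 12.1]
opening: 0.143
```

```bash
python3 -m pendant '[0,0,0,0,0,-4,0,0,0,0,0,0,-4,0,0,0,0,0,0,0,0,0,0,0,0,0,0,0]'
python3 -c "
from h import *
held('w39.png'); print(ctrl.get_obs()['torque'],ctrl.get_obs()['wrist_force'])"
```

```text
time_s: 48.02
eef_pos: [0.4764, 0.0015, 0.0573]
eef_rot: [-0.085, 0.086, -0.701, 0.703]
wrist_force: [-7.6, -4.4, 11.5]
opening: 0.147
[0.47640924 0.00148584 0.05731638] fwd yaw 13.88
[-0.73324187  1.41782554 -0.11680338] [-8.21283829 -3.73012126 11.03174241]
```

View pics/w39.png

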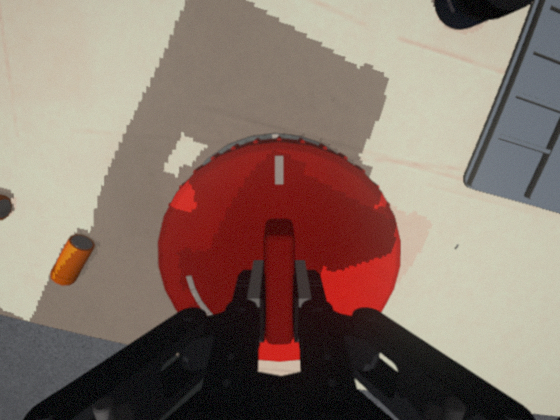

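```bash
python3 -m pendant '[0,0,0.002,0,0,0,0,0,0,0.002,0,0,0,0,0,0,0.002,0,0,0,0,0,0,0,0,0,0,0]';python3 -m pendant '[0,0,0.001,0,0,0,0,0,0,0,0,0,0,0]';python3 -m pendant '[0,0,0.0007,0,0,0,0,0,0,0,0,0,0,0]'
```

```text
time_s: 48.62
eef_pos: [0.4762, 0.0018, 0.0628]
eef_rot: [-0.085, 0.086, -0.702, 0.702]
wrist_force: [-5.7, -3.7, 6.1]
opening: 0.15
time_s: 48.88
eef_pos: [0.4762, 0.0018, 0.0636]
eef_rot: [-0.085, 0.086, -0.702, 0.702]
wrist_force: [-6.1, -3.4, 4.7]
opening: 0.152
time_s: 49.12
eef_pos: [0.4762, 0.0018, 0.0643]
eef_rot: [-0.085, 0.086, -0.702, 0.702]
wrist_force: [-5.6, -4.4, 4.5]
opening: 0.146
```

```bash
python3 -m pendant '[0,0,0.0008,0,0,0,0,0,0,0,0,0,0,0]';python3 -m pendant '[0,0,0.001,0,0,0,0,0,0,0,0,0,0,0]'
```

```text
time_s: 49.38
eef_pos: [0.4761, 0.0019, 0.0648]
eef_rot: [-0.085, 0.086, -0.702, 0.702]
wrist_force: [-4.2, -3.8, 0.1]
opening: 0.147
time_s: 49.62
eef_pos: [0.476, 0.0019, 0.0648]
eef_rot: [-0.085, 0.086, -0.702, 0.702]
wrist_force: [-0.8, -6.0, -9.6]
opening: 0.145
```

Held down by the ledges: locked. Ease off, release, rise.

```bash
python3 -m pendant '[0,0,-0.001,0,0,0,0,0,0,0,0,0,0,0.02,0,0,0,0,0,0,0.05,0,0,0,0,0,0,0.0854,0,0,0.03,0,0,0,0.0854,0,0,0.05,0,0,0,0.0854,0,0,0.06,0,0,0,0.0854,0,0,0,0,0,0,0.0854,0,0,0,0,0,0,0.0854]'
python3 - <<'E'
from h import *
im=snap('wrist','w40.png'); C=cam('wrist'); m=redmask(im); print(m.sum(),fitlid([(C,m)],.0715),fitlid([(C,m)])); print(ctrl.get_obs()['eef_pos'])
ys,xs=np.nonzero(m); a,b=ys.min(),xs.min(); print(a,b)
cv2.imwrite('pics/w40c.png',cv2.resize(im[a-8:a+142,b-8:b+142,::-1],None,fx=4,fy=4,interpolation=cv2.INTER_CUBIC))
im=snap('scene','s40.png'); cv2.imwrite('pics/s40c.png',cv2.resize(im[190:280,240:340,::-1],None,fx=6,fy=6,interpolation=cv2.INTER_CUBIC))
E
```

```text
time_s: 50.75
eef_pos: [0.4767, 0.0026, 0.2048]
eef_rot: [-0.086, 0.085, -0.702, 0.702]
wrist_force: [0.2, 0.1, -0.3]
opening: 1.002
13951 (array([0.47823887, 0.00218781]), np.float64(2.019402314483591)) (array([0.47521224, 0.00119798, 0.0629614 ]), np.float64(0.2972265759927624))
[0.47606477 0.0027375  0.2038252 ]
127 212
```

View pics/w40c.png

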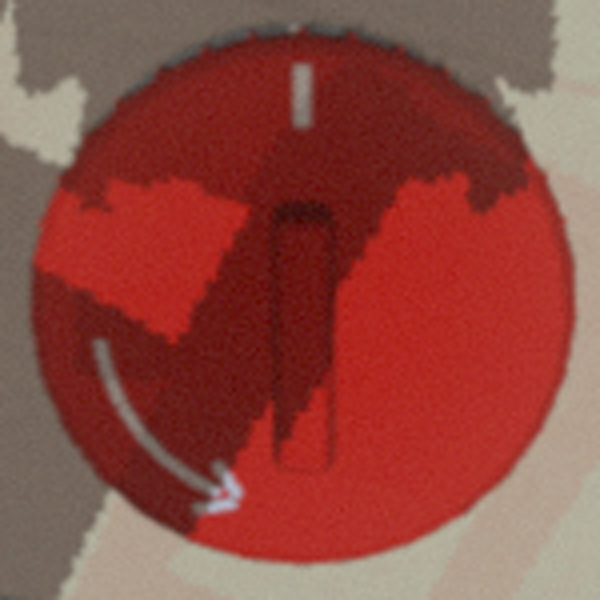

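View pics/s40c.png

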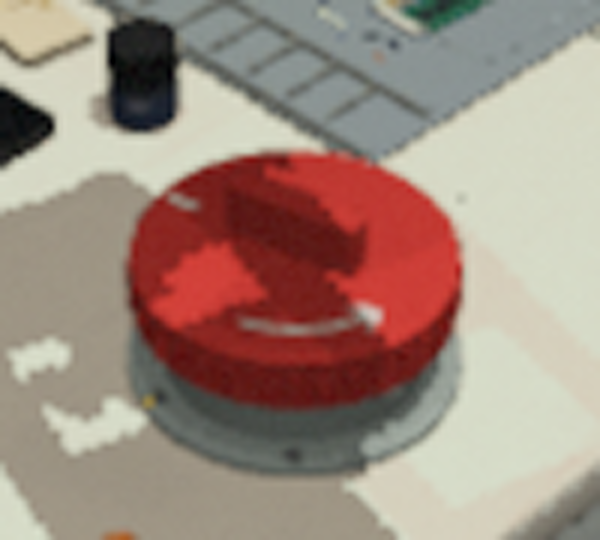

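Run:
```python
from h import *
ctrl.camera('top'); 
for t in('marker','screw_dish','phone_shell','ink_jar','usb_tester_2','white_vial'):
    for s in ctrl.silhouettes(t,'top')[:1]: print(t,mc(s['mask'])[0].round(1))
print(ctrl.hand_in())
```

```text
marker [180.1 152.1]
screw_dish [148.5 195.9]
ink_jar [305.9 191.5]
usb_tester_2 [426.3 296.3]
white_vial [233.8 192.5]
the job is handed in; nothing more can be done
None
```

The three spent cells on the bench (two green, one yellow) are in the pot and the lid is locked back on. I handed the job in at about 51 s, with no verdict reported. The orange and purple look-alikes were left where they lay.

- **Lid off:** I pressed it about 7 mm, turned it 60° counterclockwise, lifted it off and stood it beside the pot. While I was placing the cells it was knocked about 2–3 cm aside, so I measured its position again before picking it up.
- **Cells:** The last look before closing put them at about −19.5, −1 and +17 mm across the channel, all within 1.5 mm of its middle. Two read within 2° of straight. One green cell read nearly 5° off, with a poorer fit, inside the 10° allowed. I saw no blue cells in the top or scene pictures, and there was no second layer to place.
- **Lid on:** I pressed it about 8.5 mm, turned it 60° clockwise and let it spring up. An upward pull of about 10 N did not lift it, so the ledges hold it. The wing looks within about 1° of the pot's x axis, and the lid's height and place match the starting pictures.
- **Lid fits:** The two lid-outline fits gave centres about 3 mm apart and did not agree well on height (63 mm against the expected 71.5 mm). The same fit also read low (64 mm) before the lid was touched, so I put this down to the fit, not the lid.
- **Bystanders:** The last top view shows the dish, ink jar and USB tester within a pixel of where they began, and the marker within about 2 pixels. The white vial is where the first picture showed it. The detector missed the phone in that last picture, but earlier wrist views showed nothing touching it.

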